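# Return the calibration weights to their case

## Robot

A 7-joint arm with a two-finger parallel gripper is mounted at the origin on a cart in front of the work surface, level with it; the furniture and walls round the work are solid. World frame = base frame: x ahead of the robot, y to its left, z up, the work surface at z = 0. Lengths are in m, angles in rad, forces in N, time in s.
With the tool pointing down it reaches from about 0.4 to 0.85 m from the base axis. Payload 10.4 kg.
Tool frame: the origin (TCP) lies midway between the tips of the shut fingers; the grasp point (between the pads) lies 19 mm behind it (grip_point_offset is the distance from the TCP to the grasp point, in m); y points along the fingers, z is the direction in which the jaws open and shut, and the axes are right-handed (so a half turn about y gives the same grasp; the last joint's range is limited). The gripper opens to 85 mm and grips with 20 to 120 N. Pads are 22 mm wide; open, the fingers measure 114 mm over their backs; the gripper's body (76 mm by 85 mm) begins 54 mm behind the grasp point. The pads swing forward as they close: fully open they stand 13 mm farther back than shut.
Start: joints at [-1.303, 0.332, -0.065, 1.46, 0.022, 1.35, -0.088], TCP at [0.179, 0.599, 0.231] pointing down, gripper open.
Joint ranges: [-2.6, 2.6], [-0.5, 2.12], [-1.47, 1.34], [0.16, 2.42], [-1.27, 4.41], [0.06, 2.06], [-2.6, 2.6]. Speed limits (rad/s): [2.22, 2.22, 2.79, 2.79, 3.14, 3.14, 3.14].

## Interface

Orientations are given as a unit quaternion [x, y, z, w].
In Python, from workcell import * gives the robot as it stands.
- The arm moves only by the tool send_rows, never from a script. Its argument "motion" is a list of rows, each a list of 7 numbers: the opening in per cent of the stroke, from 0 (shut) to 100 (fully open), then the shift along the tool's x, y, z in m, then the turn, a rotation vector about the tool's x, y, z in rad. In form: [[claw, tx, ty, tz, ax, ay, az], ...]. A call has 1 to 10 rows; each row is the pose to reach, as a shift and turn from the pose commanded when the call began, along the tool's axes at that moment; what a row does not reach only later rows make up. A row lasts 1/12 s, in which the tool goes at most 41.7 mm and 7.16 degrees, less where a joint would pass 70% of its speed; a pose out of reach is approached as far as the arm can. A call with a gripper value outside its range is refused whole. The fingers move at their own pace and stop on an object; "squeeze" is the grip in N (left out, the last holds). Time passes only in rows, so rows that repeat a pose let the fingers close. It gives the time, the measured TCP pose, the force and the opening at its end, in the units of the state.
- get_obs(): the state, without advancing time (a new reading comes with each control period).
- camera(name): name is "scene" or "top" or "wrist"; returns a dict with "pixels" (384x512x3 uint8, red, green, blue), "range_z" (384x512 float32, m along the optical axis (not along the pixel's ray), 0 where there is no reading), "fovy" (degrees; the focal length in pixels is half the picture's height over the tangent of half this angle, whatever the lens; pixels are square), "cx", "cy" (the principal point, pixels), "dist_coeffs" ([k1, k2, p1, p2, k3] as OpenCV has them; the pictures are not rectified), "view" (4x4, takes a point from world to camera coordinates); the wrist camera has in their place "T_tool_cam" (4x4, takes a point from camera to tool coordinates, whose origin is the TCP and whose axes are the tool frame's). Camera axes: x right, y down, z forward; pixel columns grow to the right and rows downward; lengths in m; the calibration is good to about 2 mm. A picture is of the moment at which its call begins: read the wrist's pose just before it.
- hand_in(): hands the job in, once; it reports no verdict.
The state is a dict: "clock": time; "joint_pos": joint angles; "joint_velocities": joint speeds; "tau": joint torques, N m; "position": TCP position; "ee_rot": TCP orientation; "ft_force": force on the tool from outside, world axes, zero at the start; "torque": the same for the moment, N m; "grip_width": opening from 0.0 (shut) to 1.0 (fully open).
Only numpy, scipy, OpenCV 4.12 (cv2) and the standard library are available. Lean on these libraries where they do the work, as an engineer would, in place of code of your own. Each camera call takes 0.05 s, during which the arm holds its last target.

## Task

The balance has been checked and its weight set has to go back in its wooden case: stand the three loose round steel weights with knobs upright in the wells that fit them, each in its own, and lay the tweezers in their long slot. Do not knock any weight over, and leave in place the weight that is already home. The hexagonal weight, the nut, the vial and the small spanner are not part of the set: leave them where they are.

Things in the scene. Friction and masses are not known exactly. Their poses are not given: they have to be found in the camera images.
- case: open wooden case with black liner, fixed, 128 x 208 mm, 20 mm high. Origin: centre of underside; z up, y along the long side. Row of four round wells at x = +30 mm, 10 mm deep (floor z = 10 mm), 2 mm chamfer; tweezers slot on the -x side (front), with a thumb cut across its middle: 60 mm long in y, from x = 0 out through the front edge, floor z = 11 mm, room for a finger on both sides
- weight_large: largest loose weight: round stainless steel body with a narrower knob on top; diameter 38 mm, 63 mm high, body up to 43 mm, knob 28 mm across from 56 mm up; 0.5 kg. Origin: centre of underside, z up; stands on the bench. Its well in the case: diameter 48 mm (the widest), at x = +30, y = +67 mm of the case
- weight_medium: same shape, diameter 28 mm, 47 mm high, body up to 32 mm, knob 21 mm across from 41 mm up; 0.2 kg. Origin: centre of underside. Its well: diameter 38 mm, at x = +30, y = +12 mm of the case
- weight_small: same shape, diameter 18 mm, 31 mm high, body up to 21 mm, knob 13 mm across from 27 mm up; 0.05 kg. Origin: centre of underside. Its well: diameter 28 mm (the narrowest, at the end of the row), at x = +30, y = -77 mm of the case
- weight_seated: same shape, diameter 22 mm, 37 mm high; loose, but already stands in its own well (diameter 32 mm, at x = +30, y = -35 mm of the case) and must stay there. Origin: centre of underside
- tweezers: steel tweezers lying flat on the bench, 122 mm long, 14 mm wide, 8 mm high, 0.02 kg, rigid. Origin: centre of underside; y along their length. Grip across the width at the middle. Their slot in the case: along its y, centre at x = -32, y = 0 mm; 138 mm long, 28 mm wide, 6 mm deep (floor z = 14 mm); either way round
- hex_weight: look-alike from another set, to be left: dark cast-iron hexagonal weight with a knob, 30 mm across flats, 44 mm high, loose. Origin: centre of underside
- nut: look-alike, to be left: grey hexagonal compression nut with a short stub on top, 20 x 22 x 17 mm, loose. Origin: centre of underside
- vial: clear glass vial with a white screw cap, to be left: 27 mm across, 60 mm high, standing loose. Origin: centre of underside
- small_spanner: look-alike of the tweezers, to be left: flat steel spanner with an open and a ring end, 22 x 116 x 4 mm, loose. Origin: centre of underside, y along its length
There are look-alikes about, which are no part of the job. Leave any pink look-alike of the weight_large alone.

How it is judged:
At the end, for the whole second after the job is handed in: Each round weight upright on the floor of its own well (4 mm, centre within 8 mm; tilt under 0.15 rad), the seated one too; tweezers flat on the slot floor (4 mm), within 10 mm across, 15 mm along, 0.2 rad; all at rest; hexagonal weight, nut, vial and spanner within 30 mm of their starts (x of weight_large in the frame of case between 0.022 and 0.038 m and y of weight_large in the frame of case between 0.059 and 0.075 m and z of each of weight_large, weight_medium, weight_small, weight_seated in the frame of case below 0.014 m and angle between each of weight_large, weight_medium, weight_small, weight_seated's own z axis and vertical below 0.15 rad and linear speed of each of weight_large, weight_medium, weight_small, weight_seated, tweezers below 0.02 m/s and x of weight_medium in the frame of case between 0.022 and 0.038 m and y of weight_medium in the frame of case between 0.004 and 0.02 m and x of weight_small in the frame of case between 0.022 and 0.038 m and y of weight_small in the frame of case between -0.085 and -0.069 m and x of weight_seated in the frame of case between 0.022 and 0.038 m and y of weight_seated in the frame of case between -0.043 and -0.027 m and x of tweezers in the frame of case between -0.042 and -0.022 m and y of tweezers in the frame of case between -0.015 and 0.015 m and z of tweezers in the frame of case between 0.01 and 0.018 m and angle between the y axis of tweezers and the y axis of case, either way round below 0.2 rad and angle between tweezers's own x axis and vertical above 1.4 rad and distance of each of hex_weight, nut, vial, small_spanner from where it was at the start of the episode below 0.03 m); the robot touches nothing.
It fails at once if a weight of the set is knocked over (angle between any of weight_large, weight_medium, weight_small, weight_seated's own z axis and vertical above 0.7 rad).
It fails at once if the weight already home is taken out of its well (z of weight_seated in the frame of case above 0.019 m).
It fails at once if the hexagonal weight, nut, vial or small spanner is moved from its place or knocked over (distance of any of hex_weight, nut, vial, small_spanner from where it was at the start of the episode above 0.03 m or angle between any of hex_weight, nut, vial, small_spanner's own z axis and vertical above 0.7 rad).
It also fails if it takes over 99 s, if anything falls off the work surface, if the arm or the gripper's body presses on something with over 40 N, if the wrist force passes 120 N, or if a joint passes its speed limit or range.

## Working session

There is one attempt and no reset: what is moved stays moved. The work goes in short steps, Python scripts to look and compute and a tool call to move; the robot and the scene stay as the last step left them, time stands still between calls to the robot, and variables do not carry over. Pictures are saved under pics/ and viewed, and the job is handed in when it is done.

Besides the shell and the picture viewer there is one more tool, called after "Call:" by a JSON object that holds its "name" and its "arguments". send_rows: Moves the arm, as the interface text tells. Its arguments: {"type":"object","properties":{"motion":{"type":"array"},"squeeze":{"type":"number"}},"required":["motion"]}

```bash
ls; mkdir -p pics
python3 - <<'E'
from workcell import *
import cv2,numpy as np
o=get_obs()
for k,v in o.items(): print(k,np.round(v,4))
for n in ["scene","top","wrist"]:
    c=camera(n); cv2.imwrite(f"pics/{n}0.png",c["pixels"][:,:,::-1])
    print(n,c["fovy"],c["cx"],c["cy"],c["dist_coeffs"]); print(np.round(c.get("view",c.get("T_tool_cam")),4))
    np.savez(f"{n}0.npz",**c)
E
```

```text
pics
clock 0.0
joint_pos [-1.3026  0.3329 -0.0647  1.4609  0.0216  1.3499 -0.0885]
joint_velocities [ 0.0001 -0.0006 -0.0009 -0.0005  0.0005  0.0013 -0.0022]
tau [-3.00000e-04 -6.25436e+01  4.88000e-02 -3.91606e+01  1.62000e-02
  1.01000e-02 -0.00000e+00]
position [0.1791 0.5984 0.2305]
ee_rot [ 0.7002 -0.1025  0.1024 -0.6991]
ft_force [-0.0541  0.4541  0.7065]
torque [-0.0004 -0.0062  0.0066]
grip_width 1.0048
scene 46.92430617742377 257.8377564609217 188.4398236991991 [0.05756941 0.         0.         0.         0.        ]
[[ 0.5333 -0.8458 -0.0155 -0.2991]
 [-0.5052 -0.3037 -0.8078  0.3099]
 [ 0.6785  0.4386 -0.5892  0.6815]
 [ 0.      0.      0.      1.    ]]
top 45.99616025213973 260.4100608030622 195.99595060505263 [-0.0513296  0.         0.         0.         0.       ]
[[-0.0223 -0.9997  0.002   0.0098]
 [-0.9936  0.0219 -0.1108  0.5437]
 [ 0.1107 -0.0045 -0.9938  0.9885]
 [ 0.      0.      0.      1.    ]]
wrist 61.44250599774694 257.29887100519744 189.51377715917593 [-0.02424546  0.          0.          0.          0.        ]
[[-1.000e-03  9.601e-01  2.797e-01 -6.980e-02]
 [-9.000e-04 -2.797e-01  9.601e-01 -1.424e-01]
 [ 1.000e+00  7.000e-04  1.100e-03  2.000e-03]
 [ 0.000e+00  0.000e+00  0.000e+00  1.000e+00]]
```

View pics/scene0.png

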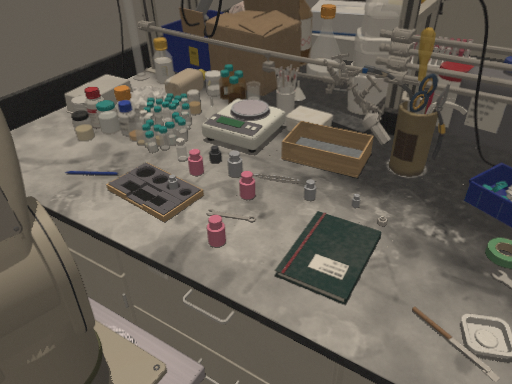

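View pics/top0.png

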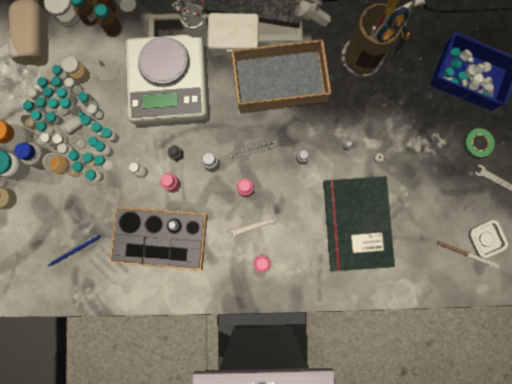

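View pics/wrist0.png

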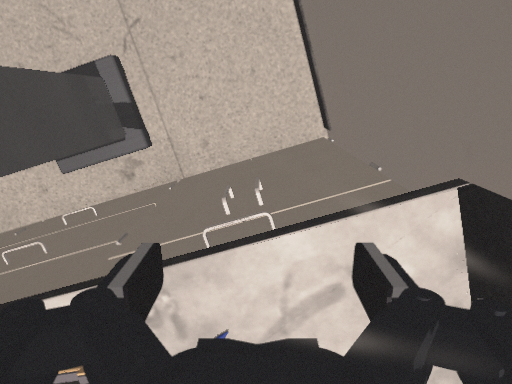

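Top view: case around (160,240), large steel weight (210,160), medium (302,157), small (348,145), tweezers (254,150), hex (175,153), vial (137,170), nut (379,157), spanner (250,227), three pink look-alikes at (170,182), (245,187) and (262,263). Next I zoom in and measure.

```bash
cat > h.py <<'E'
import numpy as np,cv2
from scipy.spatial.transform import Rotation as R
def load(f): return dict(np.load(f))
def K(c):
    f=c["pixels"].shape[0]/2/np.tan(np.radians(float(c["fovy"]))/2)
    return np.array([[f,0,float(c["cx"])],[0,f,float(c["cy"])],[0,0,1]])
def T_wc(c,o=None):
    if "view" in c: return np.linalg.inv(c["view"])
    T=np.eye(4);T[:3,:3]=R.from_quat(o["ee_rot"]).as_matrix();T[:3,3]=o["position"]
    return T@c["T_tool_cam"]
def onplane(c,uv,z,o=None):
    uv=np.array(uv,float).reshape(-1,1,2)
    n=cv2.undistortPoints(uv,K(c),c["dist_coeffs"])[:,0]
    T=T_wc(c,o); d=np.c_[n,np.ones(len(n))]@T[:3,:3].T; p=T[:3,3]
    return p+d*((z-p[2])/d[:,2])[:,None]
def project(c,P,o=None):
    V=np.linalg.inv(T_wc(c,o))
    return cv2.projectPoints(np.array(P,float).reshape(-1,1,3),cv2.Rodrigues(V[:3,:3])[0],V[:3,3],K(c),c["dist_coeffs"])[0][:,0]
def cloud(c,o=None):
    h,w=c["range_z"].shape
    u,v=np.meshgrid(np.arange(w),np.arange(h))
    n=cv2.undistortPoints(np.stack([u,v],-1).reshape(-1,1,2).astype(float),K(c),c["dist_coeffs"])[:,0].reshape(h,w,2)
    z=c["range_z"]; P=np.dstack([n*z[...,None],z])
    T=T_wc(c,o); Q=P@T[:3,:3].T+T[:3,3]; Q[z==0]=np.nan
    return Q
def zoom(c,x0,x1,y0,y1,s,f):
    im=c["pixels"][y0:y1,x0:x1,::-1]
    cv2.imwrite(f,cv2.resize(im,None,fx=s,fy=s,interpolation=cv2.INTER_CUBIC))
E
python3 - <<'E'
from h import *
c=load("top0.npz"); zoom(c,100,400,125,280,2.6,"pics/tz.png")
s=load("scene0.npz"); zoom(s,60,400,130,260,2.3,"pics/sz.png")
Q=cloud(c)
hh=Q[...,2]; print(np.nanmedian(hh[200:300,280:320]))
m=(hh>0.006)&(hh<0.08); m=np.uint8(m)
n,l,st,ce=cv2.connectedComponentsWithStats(m)
for i in range(1,n):
    if st[i,4]>15 and 100<ce[i,0]<400 and 120<ce[i,1]<290:
        P=Q[l==i]; top=P[P[:,2]>P[:,2].max()-0.006]
        print(np.round(ce[i]),st[i,4],"z",np.round(P[:,2].max(),3),"mean",np.round(P.mean(0),3),"top",np.round(top.mean(0),3),np.round((P[:,:2].max(0)+P[:,:2].min(0))/2,3))
E
```

```text
-2.138527755546349e-06
[347. 145.] 60 z 0.034 mean [ 0.658 -0.205  0.023] top [ 0.66  -0.207  0.03 ] [ 0.659 -0.206]
[175. 153.] 180 z 0.047 mean [0.647 0.191 0.031] top [0.649 0.193 0.044] [0.649 0.192]
[302. 157.] 137 z 0.052 mean [ 0.63  -0.098  0.037] top [ 0.632 -0.099  0.048] [ 0.633 -0.1  ]
[210. 162.] 260 z 0.067 mean [0.621 0.109 0.049] top [0.625 0.111 0.063] [0.624 0.111]
[378. 158.] 63 z 0.021 mean [ 0.629 -0.278  0.013] top [ 0.629 -0.278  0.018] [ 0.629 -0.279]
[137. 169.] 175 z 0.062 mean [0.608 0.273 0.044] top [0.61  0.278 0.059] [0.61  0.276]
[169. 182.] 275 z 0.067 mean [0.576 0.2   0.048] top [0.58  0.203 0.063] [0.579 0.203]
[359. 224.] 5710 z 0.023 mean [ 0.478 -0.224  0.017] top [ 0.476 -0.228  0.019] [ 0.479 -0.225]
[245. 187.] 248 z 0.068 mean [0.563 0.032 0.051] top [0.565 0.032 0.064] [0.566 0.032]
[158. 238.] 5164 z 0.051 mean [0.456 0.232 0.017] top [0.484 0.195 0.047] [0.456 0.232]
[262. 263.] 234 z 0.067 mean [ 0.396 -0.002  0.054] top [ 0.395 -0.002  0.063] [ 0.395 -0.002]
```

View pics/tz.png

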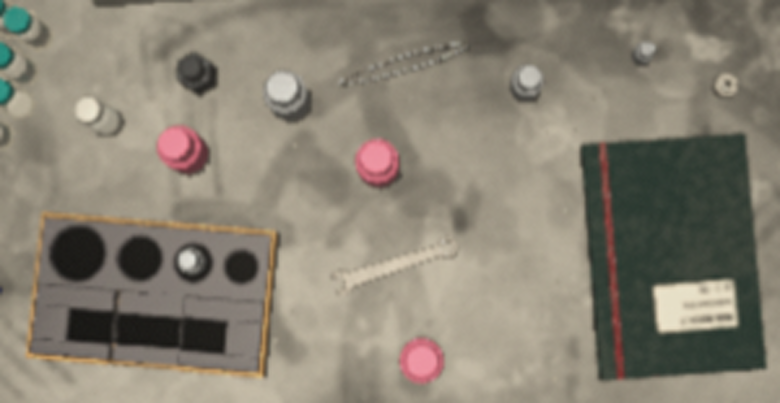

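View pics/sz.png

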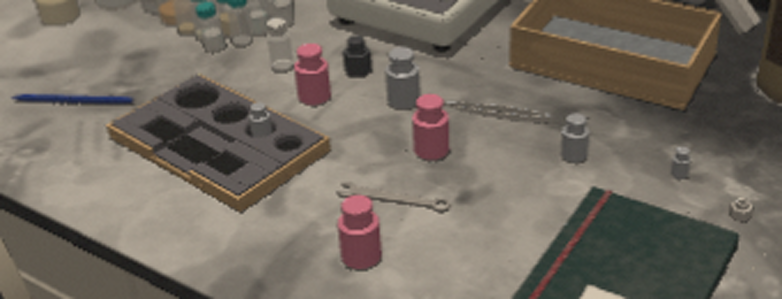

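Run:
```python
from h import *
c=load("top0.npz"); Q=cloud(c); hh=Q[...,2]
# case outline by height 15-24mm
m=np.zeros(hh.shape,np.uint8); m[200:280,100:220]=((hh>0.012)&(hh<0.03))[200:280,100:220]
cs,_=cv2.findContours(m,cv2.RETR_EXTERNAL,cv2.CHAIN_APPROX_NONE)
k=max(cs,key=cv2.contourArea)[:,0]
P=onplane(c,k,0.02)[:,:2]
(ce,sz,a)=cv2.minAreaRect(P.astype(np.float32)); print("case rect",ce,sz,a)
# wells/dark
g=c["pixels"].max(2); m=np.zeros(hh.shape,np.uint8); m[200:280,100:220]=(g<45)[200:280,100:220]
cs,_=cv2.findContours(m,cv2.RETR_EXTERNAL,cv2.CHAIN_APPROX_NONE)
for k in cs:
    if cv2.contourArea(k)>15:
        P=onplane(c,k[:,0],0.02)[:,:2]; 
        print("dark",np.round(k[:,0].mean(0),1),np.round(cv2.minEnclosingCircle(P.astype(np.float32)),4) if 0 else cv2.minEnclosingCircle(P.astype(np.float32)), cv2.minAreaRect(P.astype(np.float32)))
# knob tops: pixels with depth near top
for n,(u,v),z,kr in [("large",(210,160),.063,.014),("med",(302,157),.047,.0105),("small",(348,145),.031,.0065),("seated",(173,225),.047,.008),("hex",(175,153),.044,0),("nut",(379,157),.017,0),("vial",(137,168),.06,0)]:
    w=np.zeros(hh.shape,np.uint8); s=14; w[v-s:v+s,u-s:u+s]=(abs(hh-z)<0.0065)[v-s:v+s,u-s:u+s]
    M=cv2.moments(w,True); uv=(M['m10']/M['m00'],M['m01']/M['m00'])
    print(n,np.round(uv,1),"area r",np.sqrt(M['m00']/np.pi)*0.0024/1,np.round(onplane(c,[uv],z)[0],4), "med z",np.median(hh[w>0]))
# tweezers
for nm,(x0,x1,y0,y1) in {"tw":(225,282,135,165),"sp":(222,280,212,242)}.items():
    w=np.zeros(hh.shape,np.uint8); w[y0:y1,x0:x1]=((hh>0.0025)&(hh<.012))[y0:y1,x0:x1]
    v,u=np.nonzero(w); P=Q[v,u]; print(nm,len(u),np.nanmax(P[:,2]),P.mean(0),cv2.minAreaRect(P[:,:2].astype(np.float32)))
o=get=None
from workcell import *
o=get_obs(); print(R.from_quat(o["ee_rot"]).as_matrix().round(3))
```

```text
case rect (0.45602357387542725, 0.23130357265472412) (0.2076738178730011, 0.12817510962486267) 84.1046371459961
dark [177.8 253.7] ((0.4187144935131073, 0.1860315054655075), 0.020253246650099754) ((0.41849297285079956, 0.18621842563152313), (0.0348978266119957, 0.024196051061153412), 83.24136352539062)
dark [156.5 251.8] ((0.42330580949783325, 0.2343573272228241), 0.02861473709344864) ((0.423917293548584, 0.23429082334041595), (0.05423879250884056, 0.023670075461268425), 83.78948211669922)
dark [134.8 250. ] ((0.42884042859077454, 0.28365665674209595), 0.021697230637073517) ((0.42882242798805237, 0.28415951132774353), (0.03753369301557541, 0.02525338903069496), 84.25138854980469)
dark [192.5 227.5] ((0.47655901312828064, 0.15317919850349426), 0.01216405350714922) ((0.47672274708747864, 0.15380603075027466), (0.022733869031071663, 0.02031606435775757), 88.79618072509766)
dark [153.4 224. ] ((0.4860842823982239, 0.24140699207782745), 0.017376204952597618) ((0.4864806830883026, 0.2412310540676117), (0.034208960831165314, 0.03170328959822655), 88.83395385742188)
dark [129.5 222. ] ((0.49
[... 558 characters left out ...]
hex [173.  150.9] area r 0.011165823580035067 [0.6486 0.1922 0.044 ] med z 0.0431850954634147
nut [378.6 157.5] area r 0.009574614729634385 [ 0.6288 -0.2777  0.017 ] med z 0.013173359634758297
vial [133.5 167.3] area r 0.01211103610569677 [0.6103 0.2768 0.06  ] med z 0.058875625889115824
tw 206 0.01161003349211609 [0.65702786 0.0102622  0.00448098] ((0.6566529870033264, 0.012329120188951492), (0.13054509460926056, 0.06958072632551193), 88.22708129882812)
sp 325 0.008227712992091352 [0.47765182 0.01927718 0.00408077] ((0.4769817292690277, 0.02200808748602867), (0.13123124837875366, 0.0665602907538414), 88.72237396240234)
[[ 0.958 -0.     0.287]
 [-0.287 -0.001  0.958]
 [ 0.    -1.    -0.001]]
```

```bash
cat >> h.py <<'E'
def Rt(head): # tool y down, tool z at heading (rad)
    z=np.array([np.cos(head),np.sin(head),0]); y=np.array([0,0,-1.]); return np.column_stack([np.cross(y,z),y,z])
def row(o,p,headdeg):
    R0=R.from_quat(o["ee_rot"]).as_matrix()
    t=R0.T@(np.array(p)-o["position"]); r=R.from_matrix(R0.T@Rt(np.radians(headdeg))).as_rotvec()
    print("row",np.round(t,4),np.round(r,4),"dist",np.linalg.norm(t).round(3),"rows",int(max(np.ceil(np.linalg.norm(t)/.0417),np.ceil(np.degrees(np.linalg.norm(r))/7.16))))
def case(x,y,c=(0.456,0.2313),yaw=-6.0):
    a=np.radians(yaw); return np.array([c[0]+x*np.cos(a)-y*np.sin(a), c[1]+x*np.sin(a)+y*np.cos(a)])
E
python3 - <<'E'
from h import *; from workcell import *
row(get_obs(),[0.625,0.111,0.20],-6)
for p in [(30,67),(30,12),(30,-77),(30,-35),(-32,0)]: print(p,case(*[v/1000 for v in p]).round(4))
c=load("top0.npz")
print(onplane(c,[(231.9,156.5),(278.8,142.3),(255.4,149.4)],0.006))
E
```

```text
row [ 0.5669  0.0311 -0.3392] [9.0000e-04 1.3848e+00 8.0000e-04] dist 0.661 rows 16
(30, 67) [0.4928 0.2948]
(30, 12) [0.4871 0.2401]
(30, -77) [0.4778 0.1516]
(30, -35) [0.4822 0.1934]
(-32, 0) [0.4242 0.2346]
[[ 0.64048433  0.06196341  0.006     ]
 [ 0.67184336 -0.04818636  0.006     ]
 [ 0.65611339  0.00687978  0.006     ]]
```

Call:
{"name": "send_rows", "arguments": {"motion": [[100,0.567,0.031,-0.339,0,1.385,0],[100,0.567,0.031,-0.339,0,1.385,0],[100,0.567,0.031,-0.339,0,1.385,0],[100,0.567,0.031,-0.339,0,1.385,0],[100,0.567,0.031,-0.339,0,1.385,0],[100,0.567,0.031,-0.339,0,1.385,0],[100,0.567,0.031,-0.339,0,1.385,0],[100,0.567,0.031,-0.339,0,1.385,0],[100,0.567,0.031,-0.339,0,1.385,0],[100,0.567,0.031,-0.339,0,1.385,0]]}}

```text
clock: 0.98
position: [0.4611, 0.2899, 0.2118]
ee_rot: [-0.506, 0.494, -0.494, 0.506]
ft_force: [1.1, 2.1, -0.1]
grip_width: 0.995
```

Run:
```python
from h import *; from workcell import *
o=get_obs(); print(o["clock"],o["position"],o["joint_pos"].round(2) if hasattr(o["joint_pos"],'round') else o["joint_pos"])
row(o,[0.625,0.111,0.20],-6)
```

```text
0.9833 [0.46111436 0.2899044  0.21175662] [-0.92  0.16  0.31  1.72 -0.05  1.27 -0.58]
row [0.1828 0.0117 0.1596] [-0.      0.1287 -0.0003] dist 0.243 rows 6
```

Call:
{"name": "send_rows", "arguments": {"motion": [[100,0.183,0.012,0.16,0,0.129,0],[100,0.183,0.012,0.16,0,0.129,0],[100,0.183,0.012,0.16,0,0.129,0],[100,0.183,0.012,0.16,0,0.129,0],[100,0.183,0.012,0.16,0,0.129,0],[100,0.183,0.012,0.16,0,0.129,0],[100,0.183,0.012,0.16,0,0.129,0],[100,0.183,0.012,0.16,0,0.129,0]]}}

```text
clock: 1.65
position: [0.6263, 0.1109, 0.199]
ee_rot: [0.474, -0.525, 0.525, -0.473]
ft_force: [-0.6, 0.6, 0.2]
grip_width: 1.001
```

Run:
```python
from h import *; from workcell import *
o=get_obs(); c=camera("wrist"); print(o["clock"],o["position"],o["joint_pos"])
cv2.imwrite("pics/w1.png",c["pixels"][:,:,::-1]); np.savez("w1.npz",**c); np.savez("w1o.npz",**o)
print(project(c,[[.625,.111,.063],[.625,.111,0]],o))
```

```text
1.65 [0.62630623 0.1108969  0.19899352] [-0.59786433  0.39431177  0.46116596  1.49594784 -0.17724505  1.29418516
 -0.22186554]
[[254.0086883  180.64655104]
 [254.54497719 165.84063518]]
```

View pics/w1.png

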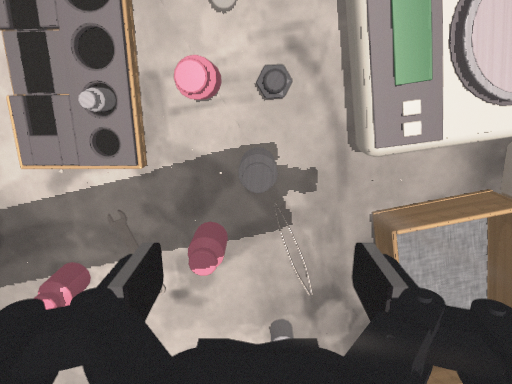

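The wrist view shows the large weight at about (258,173) in the arm's shadow, tweezers from (278,208) to (310,294), and case wells on the left. I'll measure from it.

Run:
```python
from h import *
c=load("w1.npz"); o=load("w1o.npz"); Q=cloud(c,o); hh=Q[...,2]
print("bench z",np.nanmedian(hh[170:230,330:350]))
w=np.zeros(hh.shape,np.uint8); w[140:200,230:290]=(abs(hh-.063)<.005)[140:200,230:290]
v,u=np.nonzero(w); print("knob",len(u),(u.min()+u.max())/2,(v.min()+v.max())/2,np.median(hh[w>0]),onplane(c,[((u.min()+u.max())/2,(v.min()+v.max())/2)],.063,o), Q[w>0].mean(0))
w=np.zeros(hh.shape,np.uint8); w[200:300,265:320]=((hh>.003)&(hh<.012))[200:300,265:320]
v,u=np.nonzero(w); P=Q[w>0]; print("tw",len(u),u.min(),u.max(),v.min(),v.max(),cv2.minAreaRect(P[:,:2].astype(np.float32)),np.percentile(P[:,2],[50,90]))
print(onplane(c,[(278,208),(310,294)],.006,o))
# wells
g=c["pixels"].max(2)
for (x0,x1,y0,y1) in [(70,122,15,75),(84,125,122,160)]:
    m=np.zeros(hh.shape,np.uint8); m[y0:y1,x0:x1]=(g<40)[y0:y1,x0:x1]
    cs,_=cv2.findContours(m,cv2.RETR_EXTERNAL,cv2.CHAIN_APPROX_NONE); k=max(cs,key=cv2.contourArea)
    P=onplane(c,k[:,0],.02,o)[:,:2].astype(np.float32); print("well",k[:,0].mean(0),cv2.minEnclosingCircle(P))
```

```text
bench z -0.00011853925840507595
knob 745 258.0 177.5 0.06260730550201948 [[0.62882655 0.11350802 0.063     ]] [0.62857085 0.11337087 0.06251354]
tw 213 274 312 204 295 ((0.6591801643371582, 0.008405368775129318), (0.014321635477244854, 0.12002144008874893), 15.540862083435059) [0.00686212 0.00865513]
[[ 0.64589791  0.06262474  0.006     ]
 [ 0.67490798 -0.05009478  0.006     ]]
well [85.66666667 30.66666667] ((0.48473238945007324, 0.2570863366127014), 0.0007669457118026912)Traceback (most recent call last):
  File "<stdin>", line 13, in <module>
ValueError: max() iterable argument is empty
```

Run:
```python
from h import *
c=load("w1.npz"); o=load("w1o.npz"); Q=cloud(c,o); hh=Q[...,2]
g=c["pixels"].max(2)
print(g[141,105],g[46,95],g[120,105],g[100,60])
for (x0,x1,y0,y1),cc in [((70,122,15,75),(30,12)),((84,125,122,160),(30,-77))]:
    m=np.zeros(hh.shape,np.uint8); m[y0:y1,x0:x1]=(g<60)[y0:y1,x0:x1]
    cs,_=cv2.findContours(m,cv2.RETR_EXTERNAL,cv2.CHAIN_APPROX_NONE); k=max(cs,key=cv2.contourArea)
    P=onplane(c,k[:,0],.02,o)[:,:2].astype(np.float32); print("well",k[:,0].mean(0),cv2.minEnclosingCircle(P),cv2.minAreaRect(P)[:2],case(cc[0]/1e3,cc[1]/1e3))
m=(abs(hh-.0195)<.004); 
ys,xs=np.nonzero(m[:180,:160]); m2=np.zeros(hh.shape,np.uint8); m2[:180,:160]=m[:180,:160]
P=Q[m2>0]; print("x max edge / y min", P[:,0].max(),P[:,1].min(), case(.064,-.104),case(-.064,-.104),case(.064,.0))
yaw=np.radians(-6); e=np.array([np.cos(yaw),np.sin(yaw)]); f=np.array([-e[1],e[0]])
print(np.percentile(P[:,:2]@e,99.8)-.064-np.array([.456,.2313])@e, np.percentile(P[:,:2]@f,.2)+.104-np.array([.456,.2313])@f)
```

```text
51 49 137 129
well [94.83783784 46.96396396] ((0.49007564783096313, 0.24187281727790833), 0.018225325271487236) ((0.48996198177337646, 0.24217863380908966), (0.03357493132352829, 0.035091765224933624)) [0.48709    0.24009841]
well [106.57971014 141.49275362] ((0.48093655705451965, 0.1547023355960846), 0.012991156429052353) ((0.481635719537735, 0.15465521812438965), (0.024613680317997932, 0.02210661582648754)) [0.47778697 0.15158596]
x max edge / y min 0.5254749876600071 0.12416645764637867 [0.50877844 0.1211799 ] [0.38147964 0.13455954] [0.5196494  0.22461018]
0.0008203546985462995 0.0030387325035587387
```

```bash
sed -i 's/c=(0.456,0.2313)/c=(0.4575,0.2326)/' h.py
python3 - <<'E'
from h import *; from workcell import *
row(get_obs(),[0.627,0.1123,0.016],-6)
E
```

```text
row [0.0006 0.1831 0.0017] [0.001  0.0044 0.0004] dist 0.183 rows 5
```

Call:
{"name": "send_rows", "arguments": {"motion": [[100,0.0,0.04,0.002,0,0.004,0],[100,0.0,0.08,0.002,0,0.004,0],[100,0.0,0.12,0.002,0,0.004,0],[100,0.0,0.15,0.002,0,0.004,0],[100,0.0,0.17,0.002,0,0.004,0],[100,0.0,0.183,0.002,0,0.004,0],[100,0.0,0.183,0.002,0,0.004,0]], "squeeze": 40}}

```text
clock: 2.28
position: [0.6253, 0.1148, 0.0141]
ee_rot: [-0.475, 0.526, -0.524, 0.473]
ft_force: [-0.1, 0.0, 0.5]
grip_width: 0.999
```

Run:
```python
from h import *; from workcell import *
o=get_obs(); c=camera("wrist"); print(o["clock"],o["position"])
cv2.imwrite("pics/w2.png",c["pixels"][:,:,::-1])
```

```text
2.2833 [0.62532085 0.11475087 0.01410814]
```

View pics/w2.png

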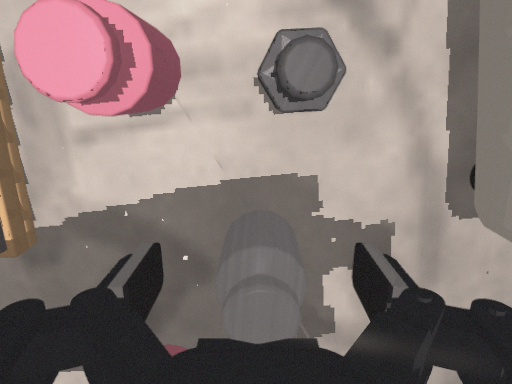

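The large weight stands between the pads, column about 260. The TCP y is about 2.5 mm off, so I let it settle and check.

Call:
{"name": "send_rows", "arguments": {"motion": [[100,0,0,0,0,0,0],[100,0,0,0,0,0,0],[100,0,0,0,0,0,0]]}}

```text
clock: 2.58
position: [0.6286, 0.1138, 0.0185]
ee_rot: [0.473, -0.525, 0.525, -0.475]
ft_force: [-0.4, 0.2, 0.7]
grip_width: 1.004
```

Run:
```python
from h import *; from workcell import *
o=get_obs();row(o,[0.627,0.1123,0.016],-6)
c=camera("wrist"); Q=cloud(c,o); h=Q[...,2]
w=np.zeros(h.shape,np.uint8); w[200:384,215:310]=(abs(h-.0625)<.004)[200:384,215:310]
P=Q[w>0]; print(len(P),P.min(0),P.max(0))
```

```text
row [ 0.0017  0.0025 -0.0014] [-0.0024  0.0019 -0.0013] dist 0.003 rows 1
4163 [0.61415798 0.09951646 0.058519  ] [0.64209879 0.1270506  0.06437917]
```

Call:
{"name": "send_rows", "arguments": {"motion": [[38,0,0,0,0,0,0],[38,0,0,0,0,0,0],[38,0,0,0,0,0,0],[30,0,0,0,0,0,0],[30,0,0,0,0,0,0],[30,0,0,0,0,0,0],[30,0,0,0,0,0,0],[30,0,0,0,0,0,0]], "squeeze": 40}}

```text
clock: 3.3
position: [0.6276, 0.1135, 0.017]
ee_rot: [-0.474, 0.525, -0.525, 0.474]
ft_force: [-3.1, -0.4, 5.7]
grip_width: 0.425
```

```bash
cat >> h.py <<'E'
def avg(n=4):
    from workcell import get_obs,camera
    L=[]
    for i in range(n):
        o=get_obs(); L.append(o); c=camera("wrist")
    o=dict(o); o["position"]=np.mean([l["position"] for l in L],0); print("std",np.std([l["position"] for l in L],0).round(4),"mean",o["position"].round(4),"f",np.mean([l["ft_force"] for l in L],0).round(2),"g",o["grip_width"],"t",o["clock"])
    q=np.array([l["ee_rot"] for l in L]); o["ee_rot"]=R.from_quat(q).mean().as_quat()
    return o,c
E
python3 - <<'E'
from h import *
o,c=avg(4); cv2.imwrite("pics/w3.png",c["pixels"][:,:,::-1])
E
```

```text
std [0. 0. 0.] mean [0.6275 0.1135 0.017 ] f [-3.24 -0.66  5.53] g 0.43119541362676883 t 3.45
```

View pics/w3.png

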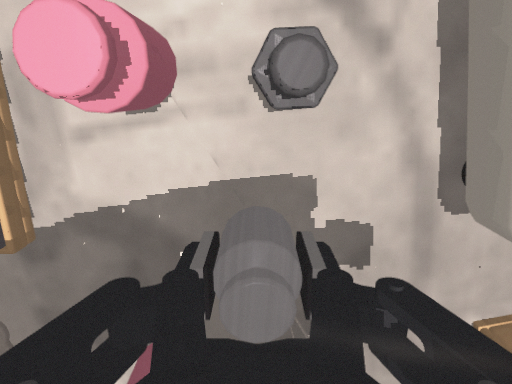

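```bash
sed -i 's/c=(0.4575,0.2326)/c=(0.4585,0.234)/' h.py
python3 - <<'E'
from h import *; from workcell import *
o=get_obs(); row(o,[0.49,0.20,0.15],-6); print(case(.03,.067))
E
```

```text
row [-0.072  -0.1329 -0.1457] [ 0.0002  0.0017 -0.0002] dist 0.21 rows 6
[0.49533906 0.29749711]
```

Call:
{"name": "send_rows", "arguments": {"motion": [[30,0,-0.02,0,0,0,0],[30,0,-0.055,0,0,0,0],[30,0,-0.095,0,0,0,0],[30,0,-0.125,-0.02,0,0,0],[30,-0.02,-0.133,-0.05,0,0,0],[30,-0.038,-0.133,-0.085,0,0,0],[30,-0.055,-0.133,-0.115,0,0,0],[30,-0.068,-0.133,-0.138,0,0,0],[30,-0.072,-0.133,-0.146,0,0,0],[30,-0.072,-0.133,-0.146,0,0,0]]}}

```text
clock: 4.33
position: [0.4873, 0.202, 0.1491]
ee_rot: [-0.475, 0.525, -0.524, 0.474]
ft_force: [0.5, -0.7, -4.3]
grip_width: 0.424
```

Run:
```python
from h import *
o,c=avg(5); cv2.imwrite("pics/w4.png",c["pixels"][:,:,::-1]); np.savez("w4.npz",**c); np.savez("w4o.npz",**o)
```

```text
std [0.0012 0.0012 0.0002] mean [0.4895 0.2    0.1494] f [ 0.25 -0.34 -4.61] g 0.42777740394815883 t 4.5333
```

View pics/w4.png

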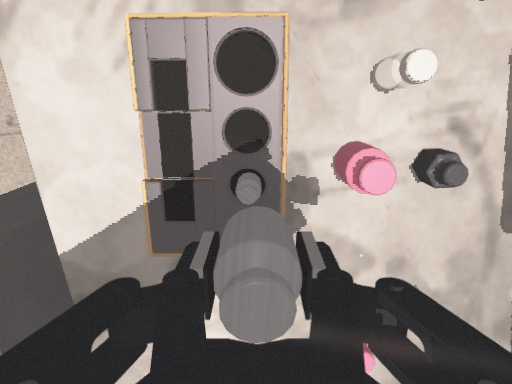

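The weight is held upright (−4.6 N load). The case is in full view, with the large well at (246,62) and the medium at (247,130).

Run:
```python
from h import *
c=load("w4.npz"); o=load("w4o.npz"); Q=cloud(c,o); h=Q[...,2]; g=c["pixels"].max(2)
print(np.nanmedian(h[100:140,300:330]),np.nanmedian(h[100:130,205:220]))
for (x0,x1,y0,y1),cc in [((212,281,25,98),(30,67)),((219,275,104,156),(30,12))]:
    # well by depth below rim
    m=np.zeros(h.shape,np.uint8); m[y0:y1,x0:x1]=(g<70)[y0:y1,x0:x1]
    cs,_=cv2.findContours(m,cv2.RETR_EXTERNAL,cv2.CHAIN_APPROX_NONE); k=max(cs,key=cv2.contourArea)
    P=onplane(c,k[:,0],.02,o)[:,:2].astype(np.float32); print("well",k[:,0].mean(0),cv2.minEnclosingCircle(P),cv2.minAreaRect(P)[:2],case(cc[0]/1e3,cc[1]/1e3))
# corners of case outer: top left (127,14) top right (289,13)
P=onplane(c,[(127,13.5),(288.5,13)],.02,o); print(P,np.linalg.norm(P[0]-P[1]),case(-.064,.104),case(.064,.104),np.degrees(np.arctan2(*(P[1]-P[0])[[1,0]])))
```

```text
-0.0002714499675071369 0.019172619262681267
well [245.6         62.09411765] ((0.4919711947441101, 0.2981540560722351), 0.02322166971862316) ((0.4919639825820923, 0.29822683334350586), (0.045642316341400146, 0.04554438963532448)) [0.49533906 0.29749711]
well [246.61788618 131.20325203] ((0.4867216646671295, 0.24458664655685425), 0.018364988267421722) ((0.48663491010665894, 0.2443348467350006), (0.03552361950278282, 0.035919226706027985)) [0.48959    0.24279841]
[[0.40571083 0.34299851 0.02      ]
 [0.52832358 0.3304193  0.02      ]] 0.12325633527057682 [0.40572156 0.3441201 ] [0.53302036 0.33074046] -5.857653649675161
```

Run:
```python
from h import *
o,c=avg(3);Q=cloud(c,o); h=Q[...,2]; g=c["pixels"].max(2)
for (x0,x1,y0,y1),cc in [((212,281,25,98),(30,67)),((219,275,104,156),(30,12))]:
    m=np.zeros(h.shape,np.uint8); m[y0:y1,x0:x1]=(g<70)[y0:y1,x0:x1]
    cs,_=cv2.findContours(m,cv2.RETR_EXTERNAL,cv2.CHAIN_APPROX_NONE); k=max(cs,key=cv2.contourArea)
    P=onplane(c,k[:,0],.02,o)[:,:2].astype(np.float32); print("well",k[:,0].mean(0),cv2.minEnclosingCircle(P))
row(o,[0.4935,0.2975,0.10],-6)
```

```text
std [0.0001 0.0001 0.    ] mean [0.4906 0.1989 0.1495] f [-0.25 -0.29 -4.69] g 0.42738306018194694 t 4.6833
well [246.05813953  61.91860465] ((0.4933951199054718, 0.2970193922519684), 0.02336563915014267)
well [246.98360656 131.52459016] ((0.4881832003593445, 0.24295176565647125), 0.01839820295572281)
row [-0.0984  0.0495 -0.0075] [-0.0001 -0.0002  0.0006] dist 0.11 rows 3
```

Call:
{"name": "send_rows", "arguments": {"motion": [[30,-0.035,0,-0.003,0,0,0],[30,-0.07,0.015,-0.006,0,0,0],[30,-0.09,0.03,-0.0075,0,0,0],[30,-0.0983,0.045,-0.0077,0,0,0],[30,-0.0983,0.065,-0.0077,0,0,0],[30,-0.0983,0.08,-0.0077,0,0,0],[30,-0.0983,0.085,-0.0077,0,0,0],[30,-0.0983,0.085,-0.0077,0,0,0],[30,-0.0983,0.085,-0.0077,0,0,0],[30,-0.0983,0.085,-0.0077,0,0,0]]}}

```text
clock: 5.57
position: [0.4931, 0.2989, 0.066]
ee_rot: [0.473, -0.525, 0.525, -0.474]
ft_force: [0.1, 0.8, -5.3]
grip_width: 0.429
```

```bash
sed -i 's/c=(0.4585,0.234)/c=(0.457,0.2338)/' h.py
python3 - <<'E'
from h import *
o,c=avg(4); cv2.imwrite("pics/w5.png",c["pixels"][:,:,::-1])
row(o,[*case(.03,.067),0.0275],-6)
E
```

```text
std [0.0001 0.     0.0001] mean [0.4929 0.2989 0.066 ] f [ 0.11  0.08 -5.28] g 0.4264235990282072 t 5.7167
row [0.0016 0.0385 0.001 ] [-0.0013  0.0014 -0.0014] dist 0.039 rows 1
```

View pics/w5.png

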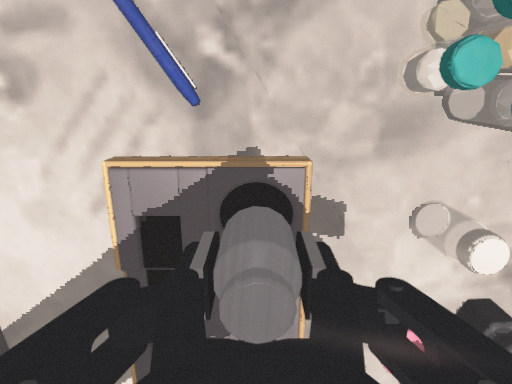

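The weight hovers over its well at (257,210). I lower it.

Call:
{"name": "send_rows", "arguments": {"motion": [[30,0.0016,0.008,0.001,0,0,0],[30,0.0016,0.016,0.001,0,0,0],[30,0.0016,0.024,0.001,0,0,0],[30,0.0016,0.03,0.001,0,0,0],[30,0.0016,0.035,0.001,0,0,0],[30,0.0016,0.038,0.001,0,0,0],[30,0.0016,0.0385,0.001,0,0,0],[30,0.0016,0.0385,0.001,0,0,0]]}}

```text
clock: 6.43
position: [0.4927, 0.2968, 0.027]
ee_rot: [-0.474, 0.525, -0.525, 0.473]
ft_force: [-7.1, -3.9, 10.3]
grip_width: 0.427
```

Run:
```python
from h import *
o,c=avg(4); cv2.imwrite("pics/w6.png",c["pixels"][:,:,::-1])
row(o,[*case(.03,.067),0.0275],-6)
```

```text
std [0. 0. 0.] mean [0.4926 0.2967 0.027 ] f [-6.96 -3.98  9.49] g 0.42456933303412087 t 6.5833
row [-0.0007 -0.0005  0.0011] [0.0013 0.0016 0.0003] dist 0.001 rows 1
```

View pics/w6.png

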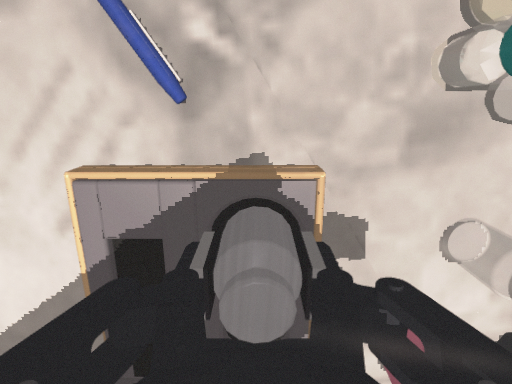

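Contact at the expected height (0.027 = 0.017 + 0.010), so I release.

Call:
{"name": "send_rows", "arguments": {"motion": [[70,0,0,0,0,0,0],[70,0,0,0,0,0,0],[70,0,0,0,0,0,0],[70,0,0,0,0,0,0],[70,0,-0.02,0,0,0,0],[70,0,-0.05,0,0,0,0],[70,0,-0.09,0,0,0,0],[70,0,-0.12,0,0,0,0],[70,0.02,-0.13,0,0,0,0],[70,0.03,-0.13,0,0,0,0]]}}

```text
clock: 7.47
position: [0.4917, 0.2667, 0.1596]
ee_rot: [0.472, -0.525, 0.525, -0.475]
ft_force: [1.2, -1.2, -1.1]
grip_width: 0.694
```

Run:
```python
from h import *; from workcell import *
o,c=avg(4); cv2.imwrite("pics/w7.png",c["pixels"][:,:,::-1])
t=camera("top"); zoom(t,100,400,125,280,2.6,"pics/t7.png"); np.savez("top7.npz",**t)
Q=cloud(t);h=Q[...,2]; w=(abs(h-.073)<.006); w[:, :110]=0;w[:,150:]=0;w[:200]=0;w[260:]=0; print(Q[w].mean(0), case(.03,.067)-[.0015,.0025],w.sum(),np.median(Q[w][:,2]))
row(o,[0.635,-.099,0.16],-6)
```

```text
std [0.0008 0.001  0.0016] mean [0.4907 0.2656 0.1572] f [ 0.48 -0.63 -0.69] g 0.7009903552712518 t 7.6167
[0.49234697 0.28928871 0.07270179] [0.49233906 0.29479711] 84 0.07283266385814396
row [ 0.3475 -0.0029  0.1817] [-0.0015 -0.0002 -0.0011] dist 0.392 rows 10
```

View pics/w7.png

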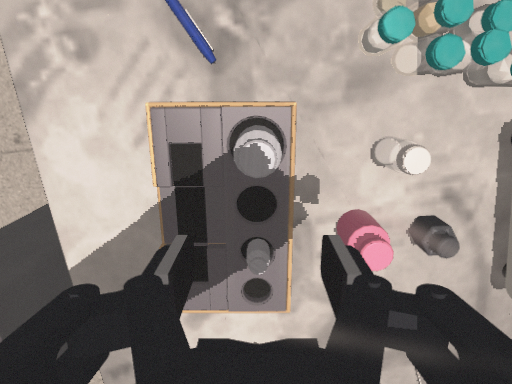

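View pics/t7.png

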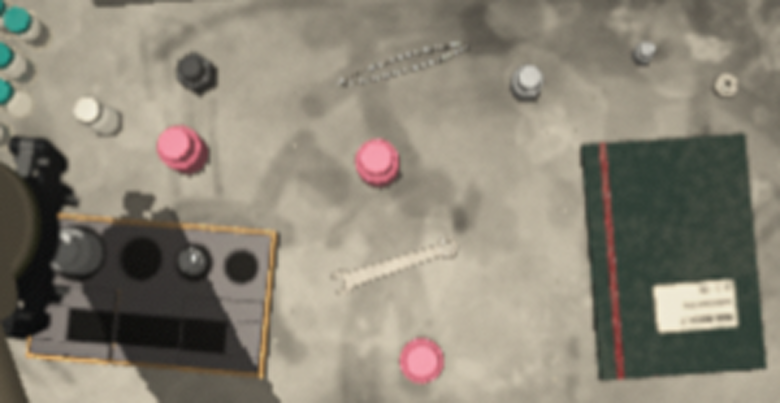

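Large weight sits upright in its well, its top at 0.073 m. Next is the medium one.

Call:
{"name": "send_rows", "arguments": {"motion": [[70,0.3475,-0.003,0.182,0,0,0],[70,0.3475,-0.003,0.182,0,0,0],[70,0.3475,-0.003,0.182,0,0,0],[70,0.3475,-0.003,0.182,0,0,0],[70,0.3475,-0.003,0.182,0,0,0],[70,0.3475,-0.003,0.182,0,0,0],[70,0.3475,-0.003,0.182,0,0,0],[70,0.3475,-0.003,0.182,0,0,0],[70,0.3475,-0.003,0.182,0,0,0],[70,0.3475,-0.003,0.182,0,0,0]]}}

```text
clock: 8.55
position: [0.6357, -0.1031, 0.1579]
ee_rot: [0.474, -0.526, 0.527, -0.471]
ft_force: [-0.0, -0.5, 0.7]
grip_width: 0.698
```

Call:
{"name": "send_rows", "arguments": {"motion": [[70,0,0,0,0,0,0],[70,0,0,0,0,0,0],[70,0,0,0,0,0,0]]}}

```text
clock: 8.8
position: [0.6352, -0.0954, 0.158]
ee_rot: [-0.474, 0.525, -0.524, 0.474]
ft_force: [-0.2, 0.1, -0.1]
grip_width: 0.701
```

```bash
cat >> h.py <<'E'
def knob(c,o,zt,guess,rad=.025,tol=.004):
    Q=cloud(c,o); d=np.hypot(Q[...,0]-guess[0],Q[...,1]-guess[1])
    w=(abs(Q[...,2]-zt)<tol)&(d<rad); v,u=np.nonzero(w); P=Q[w]
    k=(P[:,:2].max(0)+P[:,:2].min(0))/2
    print("knob n",len(P),"mean",P.mean(0).round(4),"mid",k.round(4),"ext",np.ptp(P[:,:2],0).round(4)); return k
E
python3 - <<'E'
from h import *
o,c=avg(4); cv2.imwrite("pics/w8.png",c["pixels"][:,:,::-1])
k=knob(c,o,.0465,(.634,-.098))
row(o,[*k,0.016],-6)
E
```

```text
std [0.     0.0002 0.0003] mean [ 0.6352 -0.0952  0.1585] f [-0.63  0.39 -0.19] g 0.7030967575283731 t 8.95
knob n 468 mean [ 0.6359 -0.0983  0.0461] mid [ 0.636 -0.099] ext [0.02   0.0208]
row [0.0038 0.1425 0.0014] [ 0.0012  0.0041 -0.0008] dist 0.143 rows 4
```

View pics/w8.png

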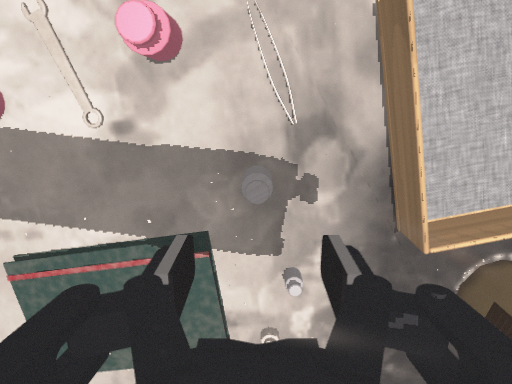

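Medium weight at (257,187), measured (0.636,−0.0985). Descend.

Call:
{"name": "send_rows", "arguments": {"motion": [[70,0.0035,0.035,0.001,0,0.004,0],[70,0.0035,0.07,0.001,0,0.004,0],[70,0.0035,0.1,0.001,0,0.004,0],[70,0.0035,0.12,0.001,0,0.004,0],[70,0.0035,0.135,0.001,0,0.004,0],[70,0.0035,0.144,0.001,0,0.004,0],[70,0.0035,0.144,0.001,0,0.004,0],[70,0.0035,0.144,0.001,0,0.004,0],[70,0.0035,0.144,0.001,0,0.004,0]]}}

```text
clock: 9.75
position: [0.6368, -0.1008, 0.0166]
ee_rot: [0.472, -0.525, 0.526, -0.473]
ft_force: [-0.2, -0.6, -0.7]
grip_width: 0.7
```

Run:
```python
from h import *
o,c=avg(4); cv2.imwrite("pics/w9.png",c["pixels"][:,:,::-1])
k=knob(c,o,.0465,(.636,-.098))
row(o,[*k,0.0145],-6)
```

```text
std [0.0001 0.     0.0001] mean [ 0.6368 -0.1008  0.0166] f [ 0.3  -0.17  0.05] g 0.702366312746427 t 9.9
knob n 1954 mean [ 0.6361 -0.0976  0.0466] mid [ 0.6358 -0.0989] ext [0.0203 0.0207]
row [-0.0019  0.0021 -0.0011] [-0.002  -0.0021 -0.0003] dist 0.003 rows 1
```

View pics/w9.png

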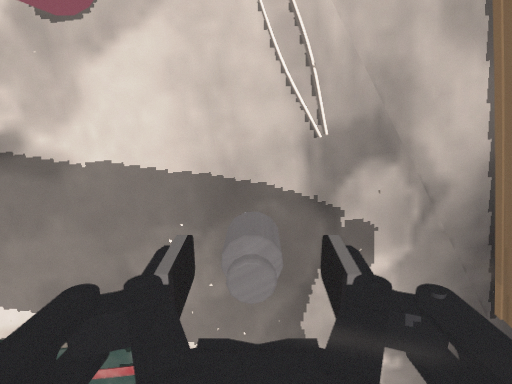

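Call:
{"name": "send_rows", "arguments": {"motion": [[70,-0.002,0.002,-0.001,0,-0.002,0],[70,-0.002,0.002,-0.001,0,-0.002,0],[45,-0.002,0.002,-0.001,0,-0.002,0],[40,-0.002,0.002,-0.001,0,-0.002,0],[20,-0.002,0.002,-0.001,0,-0.002,0],[20,-0.002,0.002,-0.001,0,-0.002,0],[20,-0.002,0.002,-0.001,0,-0.002,0],[20,-0.002,0.002,-0.001,0,-0.002,0],[20,-0.002,0.002,-0.001,0,-0.002,0],[20,-0.002,0.002,-0.001,0,-0.002,0]], "squeeze": 35}}

```text
clock: 10.78
position: [0.6352, -0.0988, 0.0134]
ee_rot: [0.473, -0.526, 0.526, -0.473]
ft_force: [-1.6, 0.3, 3.2]
grip_width: 0.308
```

Run:
```python
from h import *
o,c=avg(4); cv2.imwrite("pics/w10.png",c["pixels"][:,:,::-1])
k=knob(c,o,.0465,(.636,-.098))
row(o,[o["position"][0],o["position"][1],0.16],-6)
```

```text
std [0. 0. 0.] mean [ 0.6352 -0.0988  0.0134] f [-1.45  0.69  4.39] g 0.30974568579208495 t 10.9333
knob n 2764 mean [ 0.6367 -0.0961  0.0466] mid [ 0.6366 -0.0968] ext [0.0462 0.0264]
row [-0.     -0.1466  0.    ] [-0.0002 -0.0003 -0.0001] dist 0.147 rows 4
```

View pics/w10.png

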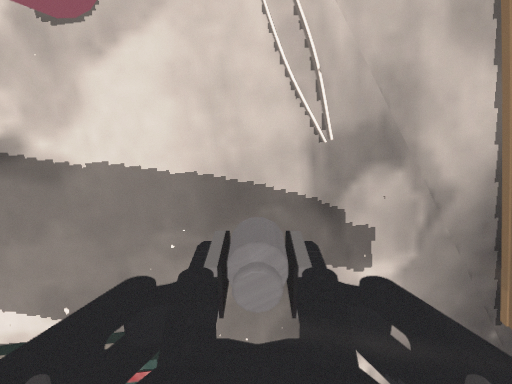

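Call:
{"name": "send_rows", "arguments": {"motion": [[20,0,-0.02,0,0,0,0],[20,0,-0.055,0,0,0,0],[20,0,-0.095,0,0,0,0],[20,0,-0.125,0,0,0,0],[20,0,-0.13,0,0,0,0],[20,0,-0.13,0,0,0,0]]}}

```text
clock: 11.48
position: [0.6362, -0.0989, 0.1451]
ee_rot: [0.472, -0.525, 0.526, -0.474]
ft_force: [-0.5, 0.0, -3.7]
grip_width: 0.31
```

Run:
```python
from h import *
o,c=avg(3)
row(o,[*case(.03,.012),0.14],-6)
```

```text
std [0.0008 0.0002 0.0015] mean [ 0.6352 -0.0986  0.1432] f [-0.53  0.44 -2.81] g 0.31036579514628554 t 11.5833
row [-0.3239  0.0032 -0.182 ] [-0.0006 -0.0001 -0.0003] dist 0.372 rows 9
```

Call:
{"name": "send_rows", "arguments": {"motion": [[20,-0.026,0.0,-0.014,0,0,0],[20,-0.062,0.0,-0.034,0,0,0],[20,-0.098,0.0,-0.055,0,0,0],[20,-0.134,0.0,-0.075,0,0,0],[20,-0.17,0.0,-0.095,0,0,0],[20,-0.206,0.0,-0.116,0,0,0],[20,-0.242,0.0,-0.136,0,0,0],[20,-0.278,0.0,-0.156,0,0,0],[20,-0.306,0.002,-0.172,0,0,0],[20,-0.32,0.002,-0.18,0,0,0]]}}

```text
clock: 12.47
position: [0.4859, 0.2429, 0.139]
ee_rot: [-0.476, 0.525, -0.523, 0.474]
ft_force: [-0.2, 0.4, -2.3]
grip_width: 0.309
```

Call:
{"name": "send_rows", "arguments": {"motion": [[20,-0.004,0,-0.002,0,0,0],[20,-0.004,0,-0.002,0,0,0],[20,-0.004,0,-0.002,0,0,0],[20,-0.004,0,-0.002,0,0,0]]}}

```text
clock: 12.8
position: [0.4887, 0.2406, 0.1407]
ee_rot: [0.473, -0.526, 0.526, -0.472]
ft_force: [0.9, -0.1, -2.3]
grip_width: 0.31
```

Run:
```python
from h import *
o,c=avg(4); cv2.imwrite("pics/w11.png",c["pixels"][:,:,::-1])
row(o,[*case(.03,.012),0.0245],-6); knob(c,o,.073,case(.03,.067),.022)
```

```text
std [0.     0.0003 0.0002] mean [0.4887 0.2409 0.1409] f [ 0.26  0.09 -1.9 ] g 0.31227930395621234 t 12.95
row [-0.0017  0.1164 -0.0007] [ 0.0001 -0.0027  0.0007] dist 0.116 rows 3
knob n 1455 mean [0.4943 0.2957 0.0724] mid [0.4944 0.2953] ext [0.0274 0.0276]
```

View pics/w11.png

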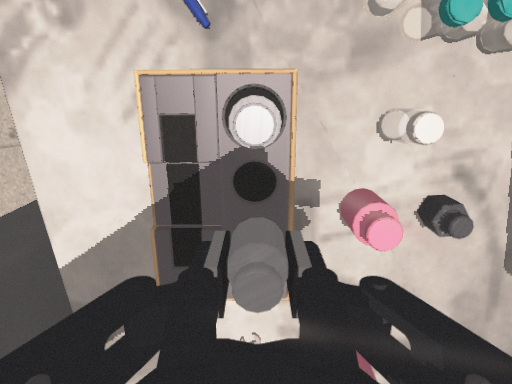

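Large seated as measured (within 2 mm). The medium weight is over its well; lower it.

Call:
{"name": "send_rows", "arguments": {"motion": [[20,-0.0017,0.03,-0.0005,0,-0.002,0],[20,-0.0017,0.06,-0.0005,0,-0.002,0],[20,-0.0017,0.078,-0.0005,0,-0.002,0],[20,-0.0017,0.09,-0.0005,0,-0.002,0],[20,-0.0017,0.1,-0.0005,0,-0.002,0],[20,-0.0017,0.108,-0.0005,0,-0.002,0],[20,-0.0017,0.114,-0.0005,0,-0.002,0],[20,-0.0017,0.1165,-0.0005,0,-0.002,0],[20,-0.0017,0.1165,-0.0005,0,-0.002,0],[20,-0.0017,0.1165,-0.0005,0,-0.002,0]]}}

```text
clock: 13.83
position: [0.4882, 0.2445, 0.0253]
ee_rot: [0.473, -0.525, 0.525, -0.474]
ft_force: [-0.3, -0.3, -1.6]
grip_width: 0.308
```

Run:
```python
from h import *
o,c=avg(4); cv2.imwrite("pics/w12.png",c["pixels"][:,:,::-1])
row(o,[*case(.03,.012),0.0240],-6)
```

```text
std [0. 0. 0.] mean [0.4882 0.2445 0.0254] f [-0.05  0.15 -1.86] g 0.3090511917706958 t 13.9833
row [0.0019 0.0014 0.0001] [-0.0008  0.0017 -0.0008] dist 0.002 rows 1
```

View pics/w12.png

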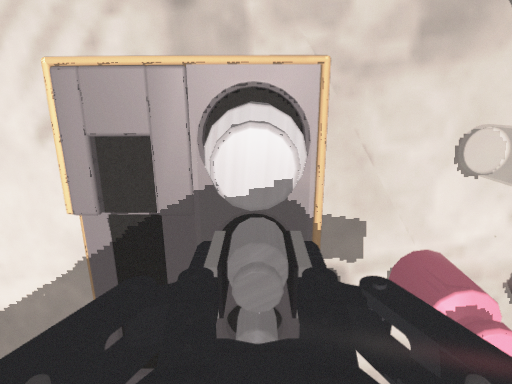

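Call:
{"name": "send_rows", "arguments": {"motion": [[20,0.0015,0.001,0,0,0,0],[20,0.0015,0.002,0,0,0,0],[20,0.0015,0.002,0,0,0,0],[60,0.0015,0.002,0,0,0,0],[60,0.0015,0.002,0,0,0,0],[60,0.0015,0.002,0,0,0,0],[60,0.0015,-0.02,0,0,0,0],[60,0.0015,-0.055,0,0,0,0],[60,0.0015,-0.095,0,0,0,0],[60,0.0015,-0.13,0,0,0,0]]}}

```text
clock: 14.87
position: [0.4876, 0.2425, 0.1568]
ee_rot: [0.473, -0.525, 0.525, -0.474]
ft_force: [0.7, 1.1, 0.9]
grip_width: 0.605
```

Run:
```python
from h import *
o,c=avg(4); cv2.imwrite("pics/w13.png",c["pixels"][:,:,::-1])
knob(c,o,.057,case(.03,.012),.022); knob(c,o,.047,case(.03,-.035),.022);
row(o,[.662,-.2045,.16],-6)
```

```text
std [0.0012 0.0007 0.0028] mean [0.4895 0.2436 0.1598] f [1.14 0.52 1.47] g 0.5985267957421472 t 15.0167
knob n 518 mean [0.49   0.2429 0.0584] mid [0.4899 0.2423] ext [0.0201 0.0203]
knob n 267 mean [0.485  0.1971 0.0484] mid [0.4849 0.1966] ext [0.0157 0.0148]
row [ 0.4279 -0.001   0.2178] [-0.0046  0.0014 -0.0043] dist 0.48 rows 12
```

View pics/w13.png

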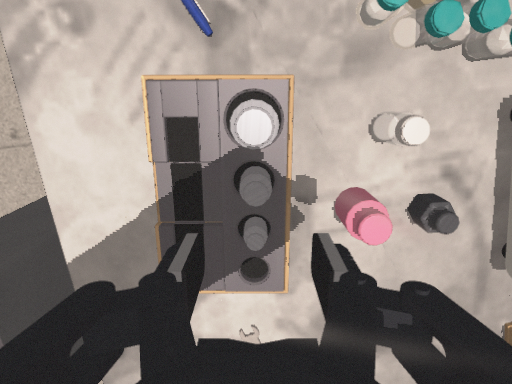

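Medium seated. Now the small one.

Call:
{"name": "send_rows", "arguments": {"motion": [[60,0.428,-0.001,0.218,0,0,0],[60,0.428,-0.001,0.218,0,0,0],[60,0.428,-0.001,0.218,0,0,0],[60,0.428,-0.001,0.218,0,0,0],[60,0.428,-0.001,0.218,0,0,0],[60,0.428,-0.001,0.218,0,0,0],[60,0.428,-0.001,0.218,0,0,0],[60,0.428,-0.001,0.218,0,0,0],[60,0.428,-0.001,0.218,0,0,0],[60,0.428,-0.001,0.218,0,0,0]]}}

```text
clock: 15.9
position: [0.6372, -0.1477, 0.1538]
ee_rot: [-0.474, 0.526, -0.524, 0.473]
ft_force: [0.1, -0.0, 0.0]
grip_width: 0.601
```

Run:
```python
from h import *; from workcell import *
o=get_obs(); print(o["position"]); row(o,[.662,-.2045,.14],-6)
```

```text
[ 0.63722398 -0.14766267  0.1537751 ]
row [0.054  0.0137 0.0305] [ 0.0025  0.0021 -0.0001] dist 0.064 rows 2
```

Call:
{"name": "send_rows", "arguments": {"motion": [[60,0.035,0.007,0.02,0,0,0],[60,0.054,0.014,0.03,0,0,0],[60,0.054,0.014,0.03,0,0,0],[60,0.054,0.014,0.03,0,0,0],[60,0.054,0.014,0.03,0,0,0],[60,0.054,0.014,0.03,0,0,0]]}}

```text
clock: 16.4
position: [0.6618, -0.201, 0.1411]
ee_rot: [-0.474, 0.525, -0.524, 0.474]
ft_force: [0.4, -0.8, -0.4]
grip_width: 0.598
```

Run:
```python
from h import *
o,c=avg(5); cv2.imwrite("pics/w14.png",c["pixels"][:,:,::-1])
k=knob(c,o,.0305,(.662,-.204),.02)
row(o,[*k,0.013],-6)
```

```text
std [0.0001 0.0002 0.0003] mean [ 0.662  -0.2012  0.1417] f [ 0.   -0.2  -0.19] g 0.6003963880812515 t 16.6
knob n 194 mean [ 0.6622 -0.2042  0.0302] mid [ 0.6619 -0.2045] ext [0.0126 0.0127]
row [0.0034 0.1286 0.0003] [-0.0001  0.0035 -0.0008] dist 0.129 rows 4
```

View pics/w14.png

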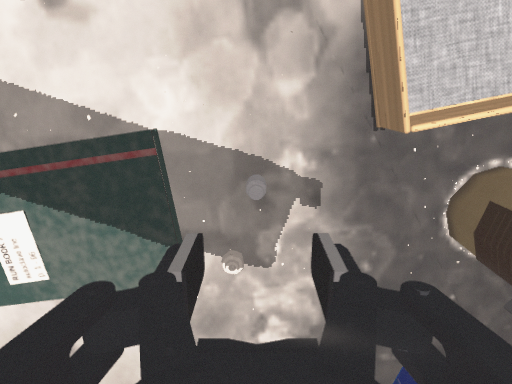

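Call:
{"name": "send_rows", "arguments": {"motion": [[60,0.0034,0.03,0,0,0.003,0],[60,0.0034,0.06,0,0,0.003,0],[60,0.0034,0.085,0,0,0.003,0],[60,0.0034,0.105,0,0,0.003,0],[60,0.0034,0.12,0,0,0.003,0],[60,0.0034,0.129,0,0,0.003,0],[60,0.0034,0.129,0,0,0.003,0],[60,0.0034,0.129,0,0,0.003,0],[50,0.0034,0.129,0,0,0.003,0]]}}

```text
clock: 17.4
position: [0.6624, -0.2065, 0.0142]
ee_rot: [0.472, -0.525, 0.526, -0.473]
ft_force: [0.5, -0.5, 0.6]
grip_width: 0.503
```

Run:
```python
from h import *
o,c=avg(4); cv2.imwrite("pics/w15.png",c["pixels"][:,:,::-1])
k=knob(c,o,.0305,(.662,-.204),.018)
row(o,[*k,0.0125],-6)
```

```text
std [0.0001 0.0001 0.0001] mean [ 0.6623 -0.2064  0.0141] f [ 0.13 -0.22  0.37] g 0.501054716076962 t 17.55
knob n 673 mean [ 0.6622 -0.2044  0.0306] mid [ 0.662  -0.2053] ext [0.0127 0.0133]
row [-0.0011  0.0016 -0.0004] [-0.0021 -0.0012  0.0002] dist 0.002 rows 1
```

View pics/w15.png

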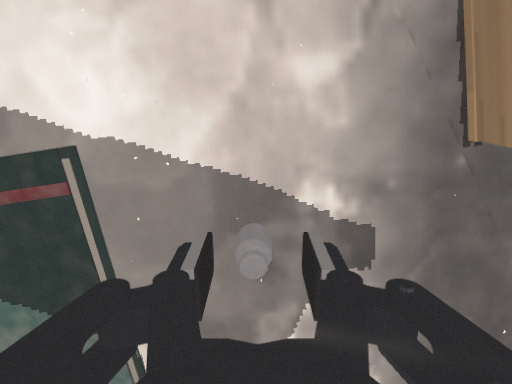

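Call:
{"name": "send_rows", "arguments": {"motion": [[40,-0.001,0.002,0,0,0,0],[35,-0.001,0.002,0,0,0,0],[30,-0.001,0.002,0,0,0,0],[26,-0.001,0.002,0,0,0,0],[23,-0.001,0.002,0,0,0,0],[20,-0.001,0.002,0,0,0,0],[15,-0.001,0.002,0,0,0,0],[10,-0.001,0.002,0,0,0,0],[10,-0.001,0.002,0,0,0,0],[10,-0.001,0.002,0,0,0,0]], "squeeze": 25}}

```text
clock: 18.43
position: [0.6616, -0.2052, 0.0107]
ee_rot: [0.473, -0.526, 0.526, -0.473]
ft_force: [-1.5, 0.8, 1.3]
grip_width: 0.195
```

Run:
```python
from h import *
o,c=avg(3); cv2.imwrite("pics/w16.png",c["pixels"][:,:,::-1])
k=knob(c,o,.0305,(.662,-.204),.01)
```

```text
std [0. 0. 0.] mean [ 0.6616 -0.2052  0.0107] f [-1.1   0.53  1.8 ] g 0.1912593393836715 t 18.5333
knob n 755 mean [ 0.663  -0.2045  0.0306] mid [ 0.6631 -0.2041] ext [0.0174 0.0157]
```

View pics/w16.png

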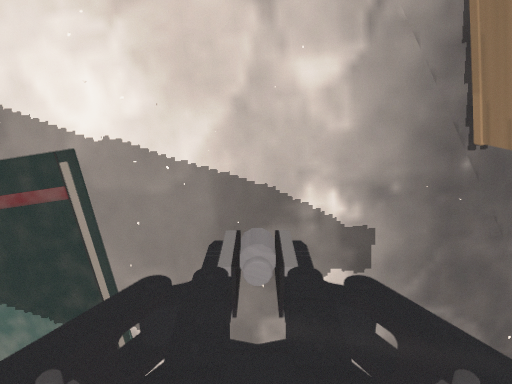

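Gripped upright. Lift and carry it to the small well.

Call:
{"name": "send_rows", "arguments": {"motion": [[10,0,-0.02,0,0,0,0],[10,0,-0.055,0,0,0,0],[10,0,-0.095,0,0,0,0],[10,0,-0.125,0,0,0,0],[10,0,-0.13,0,0,0,0],[10,0,-0.13,0,0,0,0]]}}

```text
clock: 19.08
position: [0.6628, -0.2057, 0.1432]
ee_rot: [0.472, -0.525, 0.527, -0.474]
ft_force: [-0.9, 0.7, -0.5]
grip_width: 0.191
```

Run:
```python
from h import *
o,c=avg(3)
row(o,[*case(.03,-.077),0.13],-6)
```

```text
std [0.0007 0.0004 0.0016] mean [ 0.662  -0.2052  0.1411] f [-0.72  0.3  -1.05] g 0.1937183715777148 t 19.1833
row [-0.3379  0.0109 -0.2201] [-0.0015 -0.0012 -0.0002] dist 0.403 rows 10
```

Call:
{"name": "send_rows", "arguments": {"motion": [[10,-0.024,0.001,-0.016,0,0,0],[10,-0.055,0.002,-0.036,0,0,0],[10,-0.088,0.003,-0.057,0,0,0],[10,-0.121,0.004,-0.079,0,0,0],[10,-0.154,0.005,-0.1,0,0,0],[10,-0.187,0.006,-0.122,0,0,0],[10,-0.22,0.007,-0.143,0,0,0],[10,-0.253,0.008,-0.165,0,0,0],[10,-0.286,0.009,-0.186,0,0,0],[10,-0.315,0.01,-0.205,0,0,0]]}}

```text
clock: 20.07
position: [0.4886, 0.1319, 0.1291]
ee_rot: [-0.474, 0.526, -0.525, 0.472]
ft_force: [0.9, 0.9, -0.9]
grip_width: 0.191
```

Call:
{"name": "send_rows", "arguments": {"motion": [[10,-0.016,0.001,-0.01,0,0,0],[10,-0.023,0.001,-0.015,0,0,0],[10,-0.023,0.001,-0.015,0,0,0],[10,-0.023,0.001,-0.015,0,0,0],[10,-0.023,0.001,-0.015,0,0,0],[10,-0.023,0.001,-0.015,0,0,0]]}}

```text
clock: 20.57
position: [0.4792, 0.1525, 0.1294]
ee_rot: [0.472, -0.526, 0.527, -0.472]
ft_force: [0.5, -0.1, -0.8]
grip_width: 0.19
```

Run:
```python
from h import *
o,c=avg(4); cv2.imwrite("pics/w17.png",c["pixels"][:,:,::-1]);np.savez("w17.npz",**c); np.savez("w17o.npz",**o)
row(o,[*case(.03,-.077),0.022],-6)
P=project(c,[[*case(.03+.014*np.cos(a),-.077+.014*np.sin(a)),.02] for a in np.arange(0,6.3,.1)],o)
im=c["pixels"][:,:,::-1].copy()
for p in P: cv2.circle(im,tuple(int(v) for v in p),0,(0,0,255),-1)
cv2.imwrite("pics/w17b.png",im)
```

```text
std [0.0001 0.0003 0.0001] mean [0.4791 0.1529 0.1295] f [-0.07 -0.22 -0.6 ] g 0.18791424877413218 t 20.7167
row [-0.0012  0.1075 -0.0005] [-0.0001 -0.0035  0.0004] dist 0.108 rows 3
```

View pics/w17b.png

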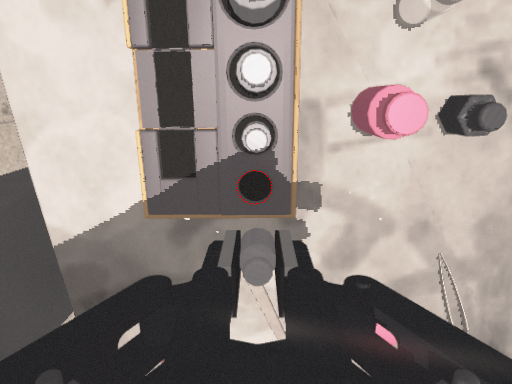

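The predicted well circle falls exactly on the small well at (254,186). Descend.

Call:
{"name": "send_rows", "arguments": {"motion": [[10,-0.001,0.03,0,0,-0.003,0],[10,-0.001,0.055,0,0,-0.003,0],[10,-0.001,0.072,0,0,-0.003,0],[10,-0.001,0.085,0,0,-0.003,0],[10,-0.001,0.095,0,0,-0.003,0],[10,-0.001,0.102,0,0,-0.003,0],[10,-0.001,0.105,0,0,-0.003,0],[10,-0.001,0.105,0,0,-0.003,0],[10,-0.001,0.105,0,0,-0.003,0]]}}

```text
clock: 21.52
position: [0.4791, 0.1553, 0.0252]
ee_rot: [0.473, -0.525, 0.525, -0.474]
ft_force: [0.9, 0.6, 0.0]
grip_width: 0.19
```

Run:
```python
from h import *
o,c=avg(4); cv2.imwrite("pics/w18.png",c["pixels"][:,:,::-1])
row(o,[*case(.03,-.077),0.0215],-6)
```

```text
std [0.     0.0001 0.0001] mean [0.4792 0.1554 0.0253] f [0.41 0.12 0.15] g 0.19063795089706084 t 21.6667
row [ 0.0014  0.0038 -0.0003] [-0.0009  0.0017 -0.0008] dist 0.004 rows 1
```

View pics/w18.png

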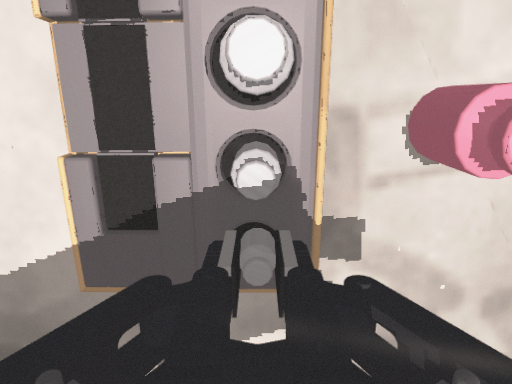

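Call:
{"name": "send_rows", "arguments": {"motion": [[10,0.001,0.001,0,0,0,0],[10,0.001,0.002,0,0,0,0],[10,0.001,0.003,0,0,0,0],[10,0.001,0.0035,0,0,0,0],[10,0.001,0.0035,0,0,0,0]]}}

```text
clock: 22.13
position: [0.4784, 0.1542, 0.021]
ee_rot: [-0.474, 0.525, -0.525, 0.474]
ft_force: [-0.3, 0.4, -0.2]
grip_width: 0.195
```

Run:
```python
from h import *
o,c=avg(3)
```

```text
std [0. 0. 0.] mean [0.4785 0.1542 0.021 ] f [ 0.12  0.43 -0.08] g 0.19250399426797832 t 22.2333
```

Within 0.5 mm of the floor height and centred. Release and rise.

Call:
{"name": "send_rows", "arguments": {"motion": [[25,0,0,0,0,0,0],[35,0,0,0,0,0,0],[45,0,0,0,0,0,0],[45,0,0,0,0,0,0],[45,0,-0.02,0,0,0,0],[45,0,-0.055,0,0,0,0],[45,0,-0.095,0,0,0,0],[45,0,-0.13,0,0,0,0],[45,0,-0.13,0,0,0,0],[45,0,-0.13,0,0,0,0]]}}

```text
clock: 23.12
position: [0.4797, 0.1548, 0.1531]
ee_rot: [0.472, -0.525, 0.525, -0.475]
ft_force: [-0.5, -0.8, -0.4]
grip_width: 0.45
```

Run:
```python
from h import *
o,c=avg(4); cv2.imwrite("pics/w19.png",c["pixels"][:,:,::-1])
knob(c,o,.041,case(.03,-.077),.02); knob(c,o,.047,case(.03,-.035),.02)
row(o,[.6595,.0075,.15],15.7)
```

```text
std [0.0007 0.0003 0.0012] mean [0.4786 0.1543 0.1512] f [ 0.03 -0.13 -0.55] g 0.45199521475055 t 23.2667
knob n 200 mean [0.4813 0.155  0.0419] mid [0.4813 0.1549] ext [0.0126 0.0122]
knob n 343 mean [0.4854 0.197  0.048 ] mid [0.4852 0.1968] ext [0.0154 0.0159]
row [0.1275 0.0012 0.1951] [-0.0005 -0.3769 -0.0006] dist 0.233 rows 6
```

View pics/w19.png

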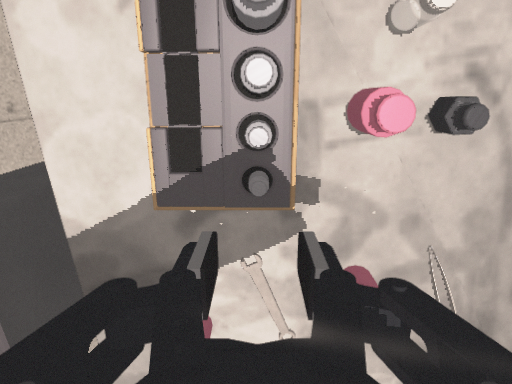

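Small seated. To the tweezers.

Call:
{"name": "send_rows", "arguments": {"motion": [[45,0.1275,0.001,0.195,0,-0.377,0],[45,0.1275,0.001,0.195,0,-0.377,0],[45,0.1275,0.001,0.195,0,-0.377,0],[45,0.1275,0.001,0.195,0,-0.377,0],[45,0.1275,0.001,0.195,0,-0.377,0],[45,0.1275,0.001,0.195,0,-0.377,0],[45,0.1275,0.001,0.195,0,-0.377,0],[45,0.1275,0.001,0.195,0,-0.377,0],[45,0.1275,0.001,0.195,0,-0.377,0],[45,0.1275,0.001,0.195,0,-0.377,0]]}}

```text
clock: 24.15
position: [0.6586, 0.0087, 0.1493]
ee_rot: [0.564, -0.427, 0.426, -0.564]
ft_force: [-0.5, -0.1, -0.0]
grip_width: 0.45
```

```bash
cat >> h.py <<'E'
def tweez(c,o,g=(.659,.0075),lo=.003,hi=.012):
    Q=cloud(c,o); h=Q[...,2]; w=(h>lo)&(h<hi)&(np.hypot(Q[...,0]-g[0],Q[...,1]-g[1])<.075)&(abs(Q[...,0]-g[0])<.035)
    P=Q[w]; print(len(P),"z",np.median(P[:,2])); r=cv2.minAreaRect(P[:,:2].astype(np.float32)); print(r); return w,r
E
python3 - <<'E'
from h import *
o,c=avg(5); im=c["pixels"][:,:,::-1].copy()
w,r=tweez(c,o); im[w]=(0,0,255); cv2.imwrite("pics/w20.png",im)
E
```

```text
std [0.0002 0.0001 0.0004] mean [0.6588 0.0088 0.15  ] f [-0.06  0.12  0.06] g 0.4524126870022756 t 24.35
302 z 0.006710512140923303
((0.6587079167366028, 0.008552998304367065), (0.013944429345428944, 0.1193317100405693), 15.409769058227539)
```

View pics/w20.png

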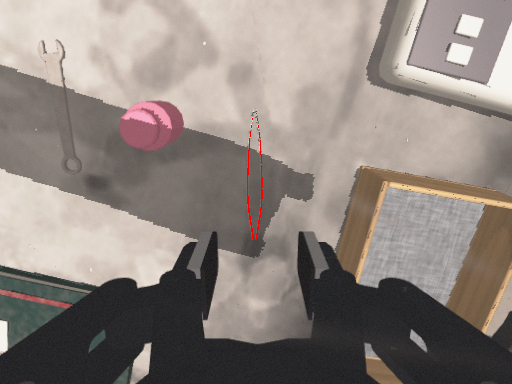

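Tweezers cleanly masked: centre (0.6587,0.0085), 14 × 119 mm, heading 15.4°. Descend.

Run:
```python
from h import *; from workcell import *
row(get_obs(),[.6587,.0085,.008],15.4)
```

```text
row [-0.0002  0.1425 -0.0005] [-0.0005  0.0064 -0.0006] dist 0.142 rows 4
```

Call:
{"name": "send_rows", "arguments": {"motion": [[45,0,0.035,-0.0005,0,0.006,0],[45,0,0.07,-0.0005,0,0.006,0],[45,0,0.1,-0.0005,0,0.006,0],[45,0,0.12,-0.0005,0,0.006,0],[45,0,0.135,-0.0005,0,0.006,0],[45,0,0.142,-0.0005,0,0.006,0],[45,0,0.142,-0.0005,0,0.006,0],[45,0,0.142,-0.0005,0,0.006,0],[45,0,0.142,-0.0005,0,0.006,0]]}}

```text
clock: 25.15
position: [0.6601, 0.0072, 0.0098]
ee_rot: [-0.562, 0.428, -0.429, 0.563]
ft_force: [0.6, -0.1, 0.5]
grip_width: 0.448
```

Run:
```python
from h import *
o,c=avg(4); cv2.imwrite("pics/w21.png",c["pixels"][:,:,::-1])
row(o,[.6587,.0085,.003],15.4)
```

```text
std [0.0001 0.     0.0002] mean [0.6599 0.0073 0.0097] f [ 0.07 -0.17  0.18] g 0.44815912069424596 t 25.3
row [-0.0015  0.0067 -0.0009] [-0.0023 -0.0007  0.0002] dist 0.007 rows 1
```

View pics/w21.png

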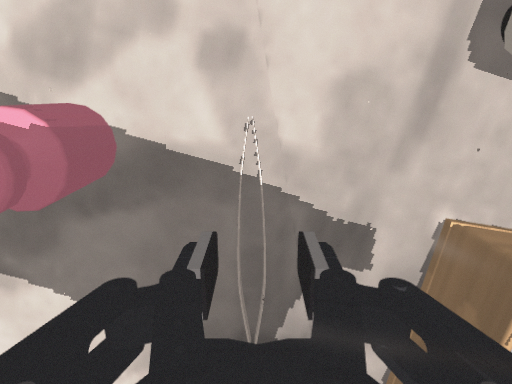

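Pads straddle the middle of the tweezers. Down about 6.5 mm and close.

Call:
{"name": "send_rows", "arguments": {"motion": [[45,-0.0015,0.004,-0.001,0,0,0],[45,-0.0015,0.006,-0.001,0,0,0],[35,-0.0015,0.006,-0.001,0,0,0],[28,-0.0015,0.006,-0.001,0,0,0],[22,-0.0015,0.006,-0.001,0,0,0],[16,-0.0015,0.006,-0.001,0,0,0],[5,-0.0015,0.006,-0.001,0,0,0],[5,-0.0015,0.006,-0.001,0,0,0],[5,-0.0015,0.006,-0.001,0,0,0],[5,-0.0015,0.006,-0.001,0,0,0]], "squeeze": 25}}

```text
clock: 26.18
position: [0.6577, 0.0084, 0.0022]
ee_rot: [-0.562, 0.429, -0.429, 0.562]
ft_force: [0.5, 0.4, 1.7]
grip_width: 0.148
```

Run:
```python
from h import *
o,c=avg(4); cv2.imwrite("pics/w22.png",c["pixels"][:,:,::-1])
```

```text
std [0. 0. 0.] mean [0.6577 0.0084 0.0022] f [ 0.02 -0.02  1.55] g 0.14704057419085292 t 26.3333
```

View pics/w22.png

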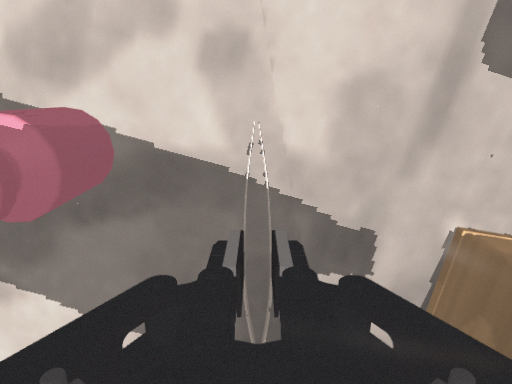

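Call:
{"name": "send_rows", "arguments": {"motion": [[5,0,-0.015,0,0,0,0],[5,0,-0.04,0,0,0,0],[5,0,-0.08,0,0,0,0],[5,0,-0.115,0,0,0,0],[5,0,-0.13,0,0,0,0],[5,0,-0.13,0,0,0,0]]}}

```text
clock: 26.88
position: [0.66, 0.0081, 0.1382]
ee_rot: [-0.56, 0.427, -0.431, 0.564]
ft_force: [0.6, -0.5, -0.3]
grip_width: 0.148
```

Run:
```python
from h import *
o,c=avg(4); cv2.imwrite("pics/w23.png",c["pixels"][:,:,::-1])
row(o,[*case(-.032,0),0.12],-6)
```

```text
std [0.0011 0.0002 0.0024] mean [0.6584 0.0084 0.1346] f [ 0.22  0.02 -0.43] g 0.14900145954797986 t 27.0333
row [-0.2823  0.014  -0.1644] [-0.0032  0.3727 -0.0005] dist 0.327 rows 8
```

View pics/w23.png

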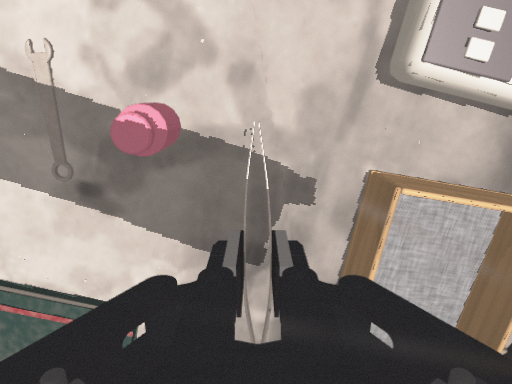

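Tweezers held level. Carry to the slot, turning to the case's heading.

Call:
{"name": "send_rows", "arguments": {"motion": [[5,-0.022,0,-0.013,0,0.03,0],[5,-0.053,0,-0.031,0,0.07,0],[5,-0.086,0,-0.05,0,0.115,0],[5,-0.12,0,-0.07,0,0.16,0],[5,-0.153,0,-0.089,0,0.2,0],[5,-0.186,0,-0.108,0,0.245,0],[5,-0.219,0,-0.128,0,0.29,0],[5,-0.25,0,-0.146,0,0.33,0],[5,-0.273,0,-0.159,0,0.36,0],[5,-0.282,0,-0.164,0,0.372,0]]}}

```text
clock: 27.92
position: [0.4209, 0.2397, 0.131]
ee_rot: [-0.475, 0.525, -0.524, 0.473]
ft_force: [0.7, 0.2, 1.2]
grip_width: 0.147
```

Call:
{"name": "send_rows", "arguments": {"motion": [[5,0,0,0,0,0,0],[5,0,0,0,0,0,0],[5,0,0,0,0,0,0],[5,0,0,0,0,0,0]]}}

```text
clock: 28.25
position: [0.4254, 0.2357, 0.1318]
ee_rot: [0.473, -0.526, 0.526, -0.473]
ft_force: [-0.8, -0.1, -0.1]
grip_width: 0.148
```

Run:
```python
from h import *
o,c=avg(4); im=c["pixels"][:,:,::-1].copy()
row(o,[*case(-.032,0),0.04],-6)
P=project(c,[[*case(x,y),.02] for x in(-.046,-.018) for y in np.arange(-.069,.0691,.005)],o)
for p in P: cv2.circle(im,tuple(int(v) for v in p),1,(0,0,255),-1)
cv2.imwrite("pics/w24.png",im)
```

```text
std [0.0001 0.0002 0.0001] mean [0.4254 0.2359 0.1319] f [-0.07 -0.2  -0.31] g 0.14510411886895086 t 28.4
row [-0.0013  0.0919 -0.0003] [ 0.0001 -0.0009  0.0006] dist 0.092 rows 3
```

View pics/w24.png

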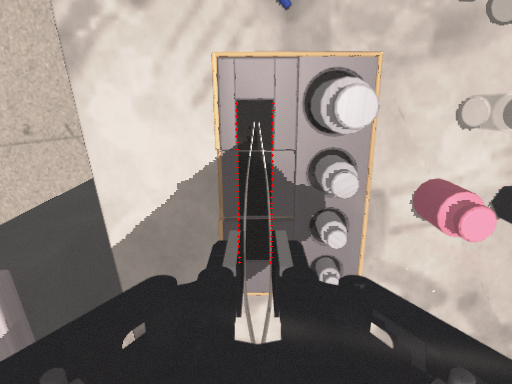

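Slot outline projects onto the slot (cols 237–272). All four weights stand in their wells. Descend.

Call:
{"name": "send_rows", "arguments": {"motion": [[5,-0.001,0.03,0,0,0,0],[5,-0.001,0.055,0,0,0,0],[5,-0.001,0.075,0,0,0,0],[5,-0.001,0.09,0,0,0,0],[5,-0.001,0.1,0,0,0,0],[5,-0.001,0.107,0,0,0,0],[5,-0.001,0.11,0,0,0,0],[5,-0.001,0.11,0,0,0,0],[5,-0.001,0.11,0,0,0,0]]}}

```text
clock: 29.2
position: [0.4254, 0.2381, 0.0228]
ee_rot: [-0.473, 0.525, -0.525, 0.474]
ft_force: [1.1, -0.3, 0.3]
grip_width: 0.148
```

Run:
```python
from h import *
o,c=avg(4); cv2.imwrite("pics/w25.png",c["pixels"][:,:,::-1])
row(o,[*case(-.032,0),0.017],-6)
```

```text
std [0.     0.0001 0.0001] mean [0.4254 0.2382 0.0229] f [ 0.25  0.18 -0.13] g 0.14918086077142723 t 29.35
row [ 0.0011  0.0059 -0.0001] [-0.0008  0.0007 -0.0011] dist 0.006 rows 1
```

View pics/w25.png

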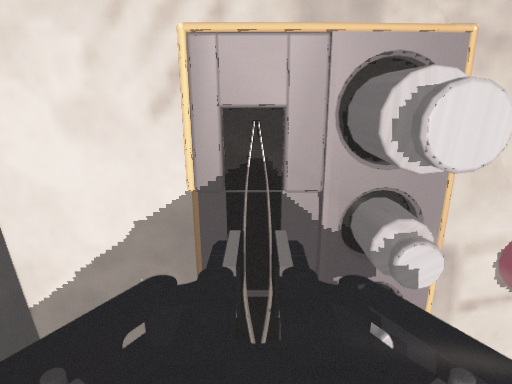

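Call:
{"name": "send_rows", "arguments": {"motion": [[5,0.001,0.002,0,0,0,0],[5,0.001,0.004,0,0,0,0],[5,0.001,0.0055,0,0,0,0],[5,0.001,0.0055,0,0,0,0],[5,0.001,0.0055,0,0,0,0]]}}

```text
clock: 29.82
position: [0.4247, 0.2368, 0.0165]
ee_rot: [-0.473, 0.525, -0.525, 0.473]
ft_force: [0.1, -0.8, -0.2]
grip_width: 0.148
```

Run:
```python
from h import *
o,c=avg(3)
```

```text
std [0.0001 0.     0.0001] mean [0.4248 0.2369 0.0166] f [-0.03 -0.35 -0.22] g 0.1514964417119357 t 29.9167
```

Within 0.5 mm of the slot floor. Release a little, so the fingers stay inside the thumb cut, then rise.

Call:
{"name": "send_rows", "arguments": {"motion": [[20,0,0,0,0,0,0],[28,0,0,0,0,0,0],[28,0,0,0,0,0,0],[28,0,-0.005,0,0,0,0],[28,0,-0.02,0,0,0,0],[28,0,-0.055,0,0,0,0],[28,0,-0.095,0,0,0,0],[28,0,-0.13,0,0,0,0],[28,0,-0.16,0,0,0,0],[28,0,-0.16,0,0,0,0]]}}

```text
clock: 30.8
position: [0.4273, 0.2384, 0.183]
ee_rot: [-0.47, 0.526, -0.525, 0.477]
ft_force: [0.1, 0.8, -0.1]
grip_width: 0.282
```

Run:
```python
from h import *
o,c=avg(4); cv2.imwrite("pics/w26.png",c["pixels"][:,:,::-1])
g=case(-.032,0); w,r=tweez(c,o,g,.0175,.026)
row(o,[.50,-.02,.2],-6)
```

```text
std [0.001  0.0006 0.0024] mean [0.4259 0.2376 0.1794] f [ 0.32 -0.01 -0.42] g 0.2780459486405144 t 30.95
4109 z 0.022267184592211664
((0.4252628684043884, 0.23720481991767883), (0.14982269704341888, 0.06982170790433884), 89.89190673828125)
row [ 0.2484 -0.0213  0.1006] [-0.0029  0.0006 -0.0038] dist 0.269 rows 7
```

View pics/w26.png

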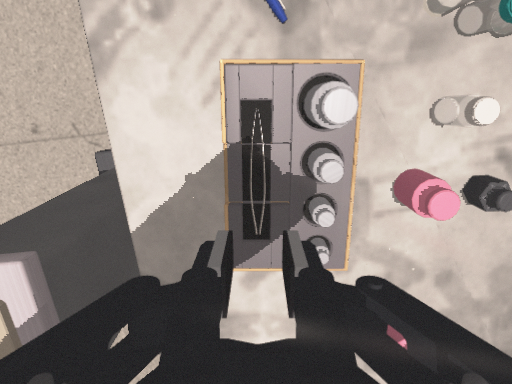

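Tweezers lie inside the slot. I move the arm clear for a final top and scene check.

Call:
{"name": "send_rows", "arguments": {"motion": [[28,0.248,-0.02,0.1,0,0,0],[28,0.248,-0.02,0.1,0,0,0],[28,0.248,-0.02,0.1,0,0,0],[28,0.248,-0.02,0.1,0,0,0],[28,0.248,-0.02,0.1,0,0,0],[28,0.248,-0.02,0.1,0,0,0],[28,0.248,-0.02,0.1,0,0,0],[28,0.248,-0.02,0.1,0,0,0],[28,0.248,-0.02,0.1,0,0,0],[28,0.248,-0.02,0.1,0,0,0]]}}

```text
clock: 31.83
position: [0.4978, -0.0193, 0.1956]
ee_rot: [-0.474, 0.525, -0.525, 0.473]
ft_force: [-0.1, 0.4, -0.9]
grip_width: 0.282
```

Run:
```python
from h import *; from workcell import *
c=camera("top"); a=load("top0.npz")
zoom(c,100,400,125,280,2.6,"pics/tf.png"); zoom(camera("scene"),60,400,130,260,2.3,"pics/sf.png")
t0=(.456,.2313)
inv=lambda p:(np.array([[np.cos(.1047),-np.sin(.1047)],[np.sin(.1047),np.cos(.1047)]])@(np.array(p)-t0)).round(4)
for n,x,y,z in [("large",30,67,.073),("med",30,12,.057),("small",30,-77,.041),("seated",30,-35,.047)]:
    print(n,end=" "); k=knob(c,None,z,case(x/1e3,y/1e3,t0),.02,.004); print("   in case",inv(k))
for n,g,z in [("hex",(.6486,.1922),.044),("nut",(.6288,-.2777),.017),("vial",(.6103,.2768),.06)]:
    print(n); knob(a,None,z,g,.02); knob(c,None,z,g,.02)
Q=cloud(c);p=c["pixels"].max(2); 
d=np.abs(c["pixels"].astype(int)-a["pixels"]).max(2)[212:242,222:280]; print("spanner diff",d.max(),np.median(d))
g=p.copy(); w=np.zeros(g.shape,bool); w[240:265,115:200]=(g>70)[240:265,115:200]
P=onplane(c,np.argwhere(w)[:,::-1],.02); 
L=np.array([inv(q[:2]) for q in P]); s=(abs(L[:,0]+.032)<.012)&(abs(L[:,1])<.067); print("tw px in slot (case)",s.sum(),L[s].mean(0),L[s].min(0),L[s].max(0))
```

```text
large knob n 132 mean [0.4936 0.2934 0.0728] mid [0.4936 0.2939] ext [0.0262 0.0249]
   in case [0.0308 0.0662]
med knob n 68 mean [0.4885 0.241  0.0567] mid [0.489  0.2416] ext [0.0177 0.0198]
   in case [0.0317 0.0137]
small knob n 26 mean [0.4798 0.1526 0.0403] mid [0.4803 0.1521] ext [0.0112 0.0109]
   in case [ 0.0324 -0.0762]
seated knob n 40 mean [0.4841 0.1949 0.0466] mid [0.4841 0.1953] ext [0.0133 0.0157]
   in case [ 0.0317 -0.0329]
hex
knob n 63 mean [0.649  0.1926 0.0433] mid [0.649  0.1922] ext [0.019  0.0186]
knob n 61 mean [0.6491 0.1928 0.0435] mid [0.6487 0.1925] ext [0.019  0.0184]
nut
knob n 26 mean [ 0.6286 -0.2794  0.0155] mid [ 0.6292 -0.2782] ext [0.0171 0.0172]
knob n 27 mean [ 0.6297 -0.2779  0.0157] mid [ 0.6305 -0.2774] ext [0.0142 0.0147]
vial
knob n 72 mean [0.6104 0.2775 0.0592] mid [0.6103 0.2776] ext [0.0204 0.0201]
knob n 69 mean [0.6109 0.2779 0.0591] mid [0.6104 0.2777] ext [0.02 0.02]
spanner diff 131 28.0
tw px in slot (case) 78 [-0.03039872 -0.02098077] [-0.0394 -0.058 ] [-0.0233  0.03  ]
```

View pics/tf.png

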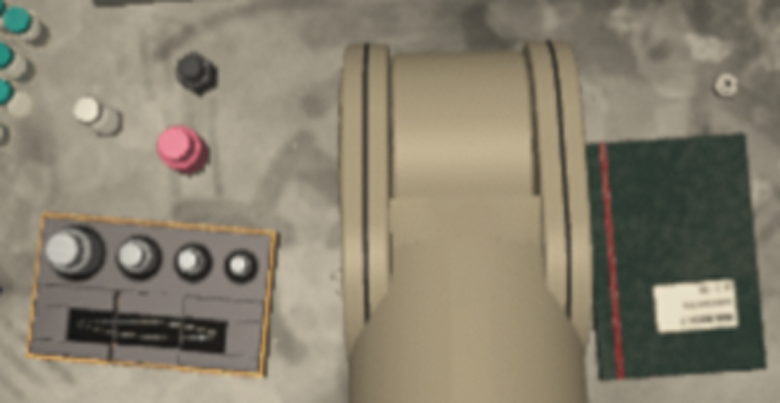

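View pics/sf.png

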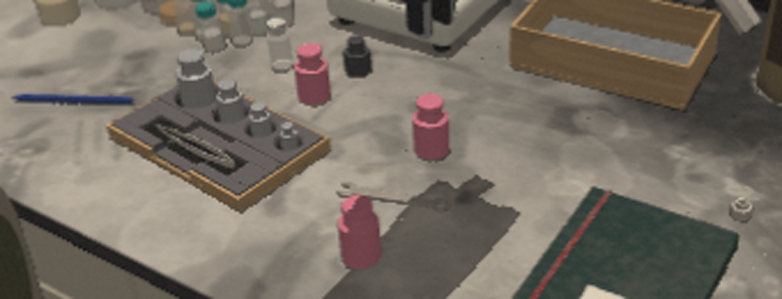

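Run:
```python
from workcell import *
print(hand_in()); print(get_obs()["clock"])
```

```text
the job is handed in; nothing more can be done
None
the job is handed in; nothing more can be done
```

The three loose steel weights now stand upright in their own wells and the tweezers lie in their slot. I handed the job in just after 32 s on the robot's clock; no verdict was reported.

**Last checks, in the frame of the case (top view):**

| Piece | Measured x, y (mm) | Target x, y (mm) |
|---|---|---|
| Large weight | 31, 66 | 30, 67 |
| Medium weight | 32, 14 | 30, 12 |
| Small weight | 32, −76 | 30, −77 |
| Weight already home | 32, −33 | 30, −35 |

- **Weights:** the knob tops were at the heights that standing on the well floors would give.
- **Tweezers:** they look centred and parallel inside the slot, and I let go of them about 0.5 mm above its floor. I did not measure their final height. Two numeric fits failed: one merged with the case surface, and the other picked up only part of their length, so this rests on the pictures and the pose at release.
- **Hex, nut and vial:** these measured within about 2 mm of their starts.
- **Spanner:** it was hidden under the arm in the last top view, so its image comparison meant nothing. In the scene view it looks untouched, though one bottle covers part of it.
- **Pink bottles:** they look untouched in the scene view.
- **Calibration:** the wrist and top cameras disagreed by about 2–3 mm. I used the wrist camera for grasping and placing.

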